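# Fasten the draw latch of the canvas carrying case

## Robot

A 6-joint arm with a two-finger parallel gripper is mounted at the origin on the work surface. World frame = base frame: x ahead of the robot, y to its left, z up, the work surface at z = 0. Lengths are in m, angles in rad, forces in N, time in s.
With the tool pointing down it reaches from about 0.3 to 0.875 m from the base axis. Payload 4.2 kg.
Tool frame: the origin (TCP) lies at the very end of the fingers, on their centre line; the grasp point (between the pads) lies 19 mm behind it; z points along the fingers, y is the line along which they close (so a half turn about z gives the same grasp; the last joint's range is limited). The gripper opens to 85 mm and grips with 20 to 120 N. Pads are 22 mm wide; open, the fingers measure 114 mm over their backs; the gripper's body (76 mm by 85 mm) begins 54 mm behind the grasp point. The pads swing forward as they close: fully open they stand 13 mm farther back than shut.
Start: joints at [1.29, 0.32, 1.565, -0, 1.257, -0.02], TCP at [0.148, 0.556, 0.231] pointing down, gripper open.
Joint ranges: [-3.11, 3.11], [-0.84, 2.01], [0.21, 2.61], [-1.34, 4.49], [0.05, 2.63], [-2.56, 2.56]. Speed limits (rad/s): [2.57, 2.57, 3.14, 3.14, 3.14, 3.14].

## Interface

Orientations are given as a unit quaternion [w, x, y, z].
In Python, from bench import readout, get_image, finish_job gives the robot as it stands.
- The arm moves only by the tool arm_command, never from a script. Its argument "targets" is text: rows parted by semicolons, each of 7 numbers parted by spaces: the shift along the tool's x, y, z in m, then the turn, a rotation vector about the tool's x, y, z in degrees, then the finger opening in m, from 0 to 0.0854. A call has 1 to 8 rows; each row is the pose to reach, as a shift and turn from the pose commanded when the call began, along the tool's axes at that moment; what a row does not reach only later rows make up. A row lasts 1/10 s, in which the tool goes at most 50 mm and 8.59 degrees, less where a joint would pass 70% of its speed; a pose out of reach is approached as far as the arm can. A call with a gripper value outside its range is refused whole. The fingers move at their own pace and stop on an object; the grip force is fixed at half the most. Time passes only in rows, so rows that repeat a pose let the fingers close. It gives the time, the measured TCP pose, the force, the opening and the grip force at its end, in the units of the state.
- readout.get_obs(): the state, without advancing time (a new reading comes with each control period).
- get_image(name): name is "scene" or "side" or "wrist"; returns a dict with "image" (420x560x3 uint8, red, green, blue), "depth" (420x560 float32, m along the optical axis (not along the pixel's ray), 0 where there is no reading), "fx", "fy", "cx", "cy" (pixels), "R" (3x3) and "t" (3): a world point X has camera coordinates R X + t; the wrist camera has in their place "mount" (4x4, takes a point from camera to tool coordinates, whose origin is the TCP and whose axes are the flange's). Camera axes: x right, y down, z forward; pixel columns grow to the right and rows downward; lengths in m; the calibration is good to about 2 mm. A picture is of the moment at which its call begins: read the wrist's pose just before it.
- finish_job(): hands the job in; it is judged then, once.
The state is a dict: "time_s": time; "qpos": joint angles; "dq": joint speeds; "tau": joint torques, N m; "tool_pos": TCP position; "tcp_rot": TCP orientation; "wrist_force": force on the tool from outside, world axes, zero at the start; "torque": the same for the moment, N m; "finger_gap": finger opening in m; "grip_force": force on a finger pad.
Only numpy, scipy, OpenCV 4.12 (cv2) and the standard library are available. Lean on these libraries where they do the work, as an engineer would, in place of code of your own. Each camera call takes 0.05 s, during which the arm holds its last target. There are 200 camera calls.

## Task

Fasten the draw latch on top of the carrying case so that its cover is drawn shut: hook the wire loop behind the keeper's lip, then press the lever down flat until it stays there past centre. Work by feel and force nothing: the loop and the keeper bend if the loop is driven hard against the keeper or the cover, and the lever wants no more than a firm push. Leave everything else on the table, and the paint tube on the case, where it is.

Things in the scene. Friction and masses are not known exactly. Their poses are not given: they have to be found in the camera images.
- case: Plywood carrying case, aluminium edges, 164 x 300 mm, top 160 mm high; fixed, standing on its hinge edge, seam and latch up. Origin: middle of the underside, below the seam. x: across the seam, from the lever's half to the cover; y: along the seam; z up.
- cover: Cover half of the case (x > 0, 76 mm thick), hinged along the foot of the seam. Origin on the hinge, 8 mm above the table; axes as the case's when shut. It leans open by 0.025 rad (4 mm at the top) against a seal; 3 to 8 N at the top moves it shut. It carries the steel keeper.
- keeper_nominal (a point): Moves with the cover: 30 mm from the seam, 8 mm above the cover's top. Here the centre of the loop's end bar should sit when hooked, but the keeper is screwed on through slots: it and its seat stand up to 4 mm off this point along x, either way, fixed, not measured: feel for it.
- keeper_mouth (a point): Nominal centre of the keeper's mouth, 5.5 mm past the seat. Keeper, 24 mm wide, along x from its seat: post -6.5 to -2.5 mm; lip on the post to +2; open mouth +2 to +9; back flange +9 to +12. Lip and flange tops 6.5 mm above the seat, lip's underside 3.5 above, base plate 6 below. The bar goes down the mouth, then must be drawn back (-x) under the lip, or it swings out as the lever is pressed.
- lever: Steel lever, 24 wide, 72 long, 3 mm thick. Origin on its pivot, at (-12, 0, 172) mm in the case's frame. Unturned against the case it lies flat (shut), pointing to the case's -x, top face 5 mm above the pivot. Raised by turning about +y; starts 1.2 to 1.5 rad up, stops at 2.2, stays where left (0.05 N m). Loop hooked, it takes up to 8 N at its end and falls home over the last 0.15 rad.
- lever_tip (a point): Upper face of the lever's slightly upturned end: at (-66, 0, 8) mm in the lever's frame.
- barrels: The two dark spring barrels, 8 mm thick, that hold the loop's legs. Origin: on the pin about which they and the loop swing, at (-19.7, 0, -3.5) mm in the lever's frame; x towards the bar. They swing with light friction and stay where left. Pulling the loop also turns the lever; the bar reaches the keeper's mouth with the lever 1.5 to 2 rad up.
- loop: Steel wire loop, 5 mm wire, 45 mm wide over its two legs. Origin: middle of its end bar, which runs along y; x points from the pin to the bar, 57 mm. Legs bare for 35 mm behind the bar, then in two dark spring barrels, 8 mm thick. Pulled, it stretches up to 14 mm (10 N, then 2.5 N per mm). Starts raised 0.3 to 0.85 rad above level, towards the keeper's side.
- tube_top: Bystander: small paint tube lying on the case's top, lever side, near its +y end; 66 mm long.
- tube_a: Bystander: paint tube, 85 mm.
- tube_b: Bystander: paint tube, 85 mm.
- squeeze_white: Bystander: white squeeze bottle, 76 mm wide, 176 mm tall.
- squeeze_blue: Bystander: blue squeeze bottle of the same size.
- tape_roll: Bystander: roll of tape lying flat, 100 mm wide.
- brush_jar: Bystander: glass jar with brushes, 76 mm wide, 210 mm tall.
- palette_knife: Bystander: palette knife lying flat, wooden handle, 200 mm long, origin at the handle's blade end.

How it is judged:
On the way:
1. the loop's end bar is down behind the keeper's lip while the lever is still up (x of loop in the frame of cover between 0.0252 and 0.0375 m and z of loop in the frame of cover between 0.154 and 0.1635 m and angle between the z axis of lever and the z axis of case, either way round above 0.5 rad), for 0.2 s.
At the end, for the whole second after the job is handed in: the loop's bar sits under the keeper's lip and pulls on it with over 6 N, the lever lies flat within 0.06 rad and at rest, and the cover is shut within 0.008 rad (x of loop in the frame of cover between 0.0252 and 0.0375 m and z of loop in the frame of cover between 0.154 and 0.1635 m and angle between the z axis of lever and the z axis of case, either way round below 0.06 rad and angle between the z axis of cover and the z axis of case, either way round below 0.008 rad and contact force between loop and cover above 6 N and angular speed of lever below 0.1 rad/s); the robot touches nothing.
It fails at once if the loop is driven against the keeper or the cover with over 45 N (contact force between loop and cover above 45 N).
It fails at once if the fingers push on the lever with over 30 N (counted while they do not hold the loop or its barrels) (contact force between the fingers and lever above 30 N and contact force between the fingers and barrels below 1 N).
It fails at once if the paint tube on the case is moved over 25 mm (distance of tube_top from where it was at the start of the episode above 0.025 m).
It fails at once if another thing on the table is moved over 30 mm (distance of any of tube_a, tube_b, squeeze_white, squeeze_blue, tape_roll, brush_jar, palette_knife from where it was at the start of the episode above 0.03 m).
It also fails if it takes over 59 s, if anything falls off the work surface, if the arm or the gripper's body presses on something with over 40 N, if the wrist force passes 120 N, or if a joint passes its speed limit or range.

## Working session

There is one attempt and no reset: what is moved stays moved. The work goes in short steps, Python scripts to look and compute and a tool call to move; the robot and the scene stay as the last step left them, time stands still between calls to the robot, and variables do not carry over. Pictures are saved under pics/ and viewed, at most 10 in all, crops included, and the job is handed in when it is done.

Besides the shell and the picture viewer there is one more tool, called after "Call:" as name(argument=value, ...) on one line, values as JSON. arm_command: Moves the arm, as the interface text tells. Its arguments: {"type":"object","properties":{"targets":{"type":"string"}},"required":["targets"]}

```bash
mkdir -p pics
cat > h.py <<'E'
import numpy as np,cv2
from bench import readout,get_image,finish_job
from scipy.spatial.transform import Rotation as Ro
def tool():
    o=readout.get_obs();q=o['tcp_rot'];return Ro.from_quat([q[1],q[2],q[3],q[0]]).as_matrix(),np.array(o['tool_pos']),o
def grab(n):
    R,p,o=tool();g=get_image(n)
    if n=='wrist':
        M=np.array(g['mount']);g['c2w']=np.r_[np.c_[R@M[:3,:3],R@M[:3,3]+p],[[0,0,0,1]]]
    else:
        Rc=np.array(g['R']);g['c2w']=np.r_[np.c_[Rc.T,-Rc.T@np.array(g['t'])],[[0,0,0,1]]]
    np.savez('last_'+n,**g);return g
def pt(g,u,v,d=None):
    d=float(g['depth'][int(v),int(u)]) if d is None else d
    c=np.array([(u-g['cx'])/g['fx']*d,(v-g['cy'])/g['fy']*d,d,1]);return (g['c2w']@c)[:3]
def proj(g,X):
    c=np.linalg.inv(g['c2w'])@np.r_[X,1];return g['fx']*c[0]/c[2]+g['cx'],g['fy']*c[1]/c[2]+g['cy']
def save(g,f,box=None,s=1):
    im=g['image'][:,:,::-1]
    if box:im=im[box[1]:box[3],box[0]:box[2]]
    cv2.imwrite('pics/'+f,cv2.resize(im,None,fx=s,fy=s,interpolation=cv2.INTER_CUBIC))
E
python3 - <<'E'
from h import *
R,p,o=tool();print(R.round(3),p,o)
a=grab('scene');b=grab('side')
im=np.vstack([a['image'],b['image']])[:,:,::-1]
cv2.imwrite('pics/a.png',cv2.resize(im,None,fx=.71,fy=.71,interpolation=cv2.INTER_AREA))
for g in(a,b):print(g['c2w'].round(3),g['fx'])
E
```

```text
[[-0.966  0.258 -0.   ]
 [ 0.258  0.966 -0.002]
 [ 0.    -0.002 -1.   ]] [0.14813627 0.55507242 0.23046971] {'time_s': 0.0, 'qpos': array([ 1.28998906e+00,  3.20293271e-01,  1.56570939e+00, -2.00888340e-05,
        1.25742399e+00, -2.00603499e-02]), 'dq': array([ 0.00023378, -0.00055133,  0.00206976, -0.00076596, -0.00086402,
       -0.00111299]), 'tau': array([ 3.16532096e-04, -4.15529823e+01, -2.34155327e+01, -8.27913209e-05,
        8.42117064e-03, -1.54564140e-05]), 'tool_pos': array([0.14813627, 0.55507242, 0.23046971]), 'tcp_rot': array([-1.27982946e-04,  1.30001308e-01,  9.91513398e-01, -9.08071025e-04]), 'wrist_force': array([ 0.38498517,  0.43821483, -0.00769467]), 'torque': array([-0.02040786,  0.01696891, -0.04503798]), 'grip_force': 0.0, 'finger_gap': 0.08556953663893303}
[[-0.832  0.316 -0.456  1.01 ]
 [ 0.555  0.486 -0.676  0.773]
 [ 0.008 -0.815 -0.58   0.801]
 [ 0.     0.     0.     1.   ]] 445.0211300699301
[[ 0.989 -0.103  0.108  0.363]
 [-0.149 -0.692  0.706 -0.878]
 [ 0.002 -0.715 -0.699  0.993]
 [ 0.     0.     0.     1.   ]] 450.2896420065165
```

View pics/a.png

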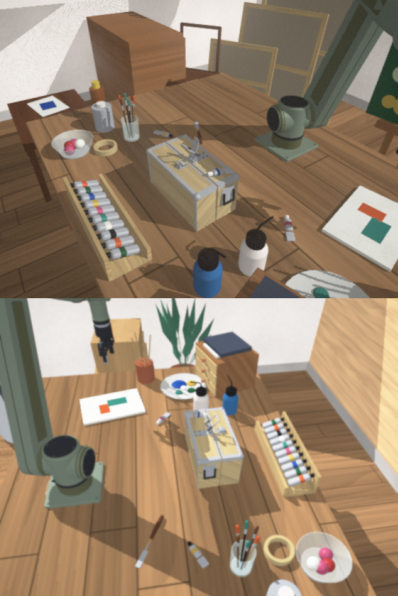

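The case stands in the middle, with tubes and bottles around it. Next I'll take enlarged crops of both views.

Run:
```python
from h import *
out=[]
for n,b in(('scene',(200,165,345,315)),('side',(250,140,350,245))):
    g=dict(np.load('last_'+n+'.npz'))
    im=g['image'][b[1]:b[3],b[0]:b[2],::-1]
    s=4 if n=='side' else 2.75
    s=400/im.shape[1]
    im=cv2.resize(im,None,fx=s,fy=s,interpolation=cv2.INTER_CUBIC)
    print(n,b,s); out.append(im)
h=max(i.shape[0] for i in out)
out=[cv2.copyMakeBorder(i,0,h-i.shape[0],0,0,0) for i in out]
cv2.imwrite('pics/b.png',np.hstack(out))
```

```text
scene (200, 165, 345, 315) 2.7586206896551726
side (250, 140, 350, 245) 4.0
```

View pics/b.png

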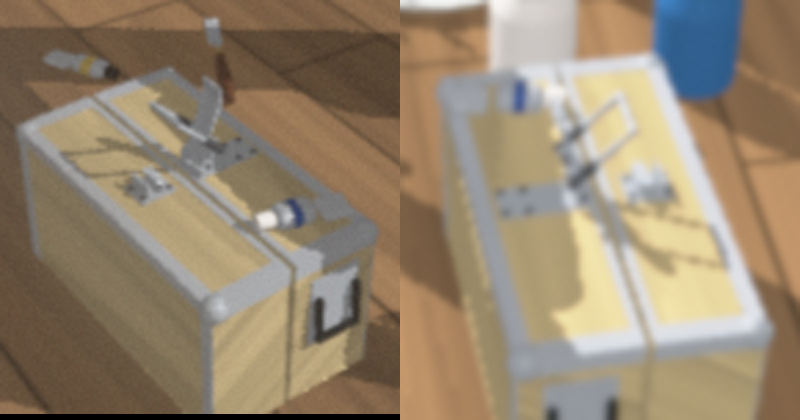

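The side view (right) shows the lever raised at crop (575,140), the loop bar at about (630,115), the keeper at (650,183) and the tube at the far end (525,95). Now I'll locate the case from the depth and the corners.

Run:
```python
from h import *
def plane(g,u,v,z):
    o=g['c2w'][:3,3];d=g['c2w'][:3,:3]@np.array([(u-g['cx'])/g['fx'],(v-g['cy'])/g['fy'],1]);return o+d*(z-o[2])/d[2]
L={n:dict(np.load('last_'+n+'.npz')) for n in('scene','side')}
g=L['side']
for c in((278,230.5),(342.5,222.5),(260.7,161),(313.7,155),(250+(562-400)/4,140+65/4),(250+(645-400)/4,140+345/4)):print('side',plane(g,*c,.16).round(4))
s=400/145
for c in((20,127),(210,300),(375,235),(170,70)):print('scene',plane(L['scene'],200+c[0]/s,165+c[1]/s,.16).round(4))
for n,g in L.items():
    v,u=np.mgrid[0:420,0:560];d=g['depth'];c=np.stack([(u-g['cx'])/g['fx']*d,(v-g['cy'])/g['fy']*d,d],-1)
    P=c@g['c2w'][:3,:3].T+g['c2w'][:3,3]
    m=(d>0)&(abs(P[...,2]-.161)<.006)&(P[...,0]>.2)&(P[...,0]<.8)&(abs(P[...,1])<.35)
    k,lab,st,_=cv2.connectedComponentsWithStats(m.astype(np.uint8));i=1+st[1:,4].argmax();Q=P[lab==i]
    print(n,len(Q),np.median(Q[:,2]),cv2.minAreaRect(Q[:,:2].astype(np.float32)))
    r=(d>0)&(P[...,2]>.175)&(P[...,2]<.27)&(P[...,0]>.4)&(P[...,0]<.65)&(abs(P[...,1])<.15)
    print(P[r].round(3)[::max(1,r.sum()//40)].tolist(), r.sum())
```

```text
side [ 0.4758 -0.0966  0.16  ]
side [ 0.6454 -0.093   0.16  ]
side [0.466  0.1954 0.16  ]
side [0.6295 0.2013 0.16  ]
side [0.5584 0.2054 0.16  ]
side [ 0.5626 -0.0943  0.16  ]
scene [ 0.6455 -0.0805  0.16  ]
scene [0.6274 0.2038 0.16  ]
scene [0.4734 0.2133 0.16  ]
scene [ 0.4802 -0.0882  0.16  ]
scene 5006 0.1584351312060832 ((0.5570263266563416, 0.05711973458528519), (0.1731233149766922, 0.3081906735897064), 2.397435188293457)
[[0.533, 0.047, 0.243], [0.532, 0.055, 0.241], [0.53, 0.064, 0.243], [0.531, 0.069, 0.243], [0.528, 0.066, 0.238], [0.527, 0.064, 0.234], [0.532, 0.066, 0.234], [0.531, 0.062, 0.228], [0.534, 0.053, 0.222], [0.579, 0.043, 0.229], [0.535, 0.059, 0.222], [0.577, 0.047, 0.228], [0.535, 0.063, 0.222], [0.562, 0.037, 0.214], [0.533, 0.065, 0.22], [0.558, 0.04, 0.212], [0.534, 0.066, 0.218], [0.552, 0.037, 0.205], [0.537, 0.063, 0.214], [0.552, 0.039, 0.203], [0.537, 0.058, 0.208], [0.553, 0.039, 0.201], [0.539, 0.049, 0.201], [0.578, 0.071, 0.226], [0.543, 0.046, 0.198], [0.537, 0.067, 0.208], [0.543, 0.046, 0.195], [0.54, 0.07, 0.208], [0.542, 0.053, 0.196], [0.
[... 742 characters left out ...]
4, 0.215], [0.551, 0.073, 0.213], [0.527, 0.048, 0.232], [0.574, 0.041, 0.232], [0.548, 0.073, 0.206], [0.534, 0.059, 0.215], [0.571, 0.037, 0.229], [0.54, 0.073, 0.2], [0.574, 0.037, 0.225], [0.542, 0.071, 0.198], [0.532, 0.074, 0.193], [0.565, 0.033, 0.223], [0.536, 0.066, 0.196], [0.536, 0.066, 0.192], [0.561, 0.036, 0.214], [0.552, 0.035, 0.212], [0.539, 0.069, 0.182], [0.553, 0.037, 0.206], [0.534, 0.052, 0.193], [0.547, 0.033, 0.208], [0.601, 0.061, 0.177], [0.542, 0.035, 0.203], [0.589, 0.059, 0.177], [0.541, 0.033, 0.201], [0.534, 0.038, 0.194], [0.584, 0.051, 0.177], [0.536, 0.033, 0.194], [0.59, 0.048, 0.175], [0.544, 0.046, 0.179], [0.544, 0.043, 0.178], [0.549, 0.039, 0.177]] 203
```

Case frame: seam foot at about (0.559, 0.057), yaw about 2°. Checks: lever tip and loop bar heights agree with lever ≈1.25 rad and loop ≈0.8 rad. I'll add a helper for moves and then go above the keeper for a close look.

```bash
cat >> h.py <<'E'
# case frame -> world ; tool: tilt = degrees that the tool's top leans to case +x; tool x = case -x when tilt 0
C0=np.array([.559,.057,0]);YAW=2.0
def case(): return Ro.from_euler('z',YAW,degrees=True).as_matrix()
def goal(x,y,z,tilt):
    Rc=case();Rt=Ro.from_euler('y',tilt,degrees=True).as_matrix()@np.diag([-1.,1,-1])
    return Rc@Rt,C0+Rc@np.array([x,y,z])
def delta(x,y,z,tilt,frm=None):
    R,p,o=tool()
    if frm is not None:R,p=goal(*frm)
    G,t=goal(x,y,z,tilt);return (R.T@(t-p)).round(4),np.degrees(Ro.from_matrix(R.T@G).as_rotvec()).round(2)
def now():
    R,p,o=tool();Rc=case();q=Rc.T@(p-C0);d=Rc.T@R[:,2]
    return q.round(4),'tilt',np.degrees(np.arctan2(-d[0],-d[2])).round(2),'F',(Rc.T@o['wrist_force']).round(1),o['finger_gap'],o['grip_force'],o['time_s']
E
python3 - <<'E'
from h import *
print(delta(.03,0,.33,0)); g=grab('wrist');print(g['mount'])
E
```

```text
(array([-0.5541, -0.3668, -0.0989]), array([ -0.09,  -0.02, -16.94]))
[[ 8.08268473e-04 -9.54424351e-01 -2.98451846e-01  7.50823714e-02]
 [ 9.99999590e-01  8.93025243e-04 -1.47618107e-04  4.36536999e-05]
 [ 4.07415348e-04 -2.98451605e-01  9.54424682e-01 -1.42813058e-01]
 [ 0.00000000e+00  0.00000000e+00  0.00000000e+00  1.00000000e+00]]
```

Call:
arm_command(targets="0 0 -0.05 0 0 -4 0.085; -0.02 -0.013 -0.099 0 0 -8 0.085; -0.06 -0.04 -0.099 0 0 -12 0.085; -0.10 -0.066 -0.099 0 0 -16.9 0.085; -0.14 -0.093 -0.099 0 0 -16.9 0.085; -0.18 -0.12 -0.099 0 0 -16.9 0.085; -0.22 -0.146 -0.099 0 0 -16.9 0.085; -0.26 -0.172 -0.099 0 0 -16.9 0.085")

```text
time_s: 0.95
tool_pos: [0.3559, 0.3206, 0.3302]
tcp_rot: [0.0, -0.017, 1.0, 0.0]
wrist_force: [0.9, 1.4, -1.4]
finger_gap: 0.085
grip_force: 0.0
```

Run:
```python
from h import *
print(now(),delta(.03,0,.33,0))
```

```text
(array([-0.1938,  0.2706,  0.3302]), 'tilt', np.float64(-0.0), 'F', array([ 1. ,  1.4, -1.4]), 0.08499153138331156, 0.0, 0.95) (array([-2.239e-01, -2.705e-01,  2.000e-04]), array([ 0.  ,  0.  , -0.03]))
```

Call:
arm_command(targets="-0.03 -0.036 0 0 0 0 0.085; -0.06 -0.072 0 0 0 0 0.085; -0.09 -0.108 0 0 0 0 0.07; -0.12 -0.144 0 0 0 0 0.05; -0.15 -0.18 0 0 0 0 0.036; -0.18 -0.216 0 0 0 0 0.036; -0.21 -0.252 0 0 0 0 0.036; -0.224 -0.2705 0 0 0 0 0.036")

```text
time_s: 1.75
tool_pos: [0.5901, 0.0566, 0.3293]
tcp_rot: [-0.0, -0.016, 1.0, -0.0]
wrist_force: [-0.4, 0.5, 0.0]
finger_gap: 0.0362
grip_force: 0.0
```

Run:
```python
from h import *
print(now());g=grab('wrist')
print([proj(g,C0+case()@np.array(q)) for q in((.034,0,.168),(0,0,.16),(-.012,0,.172))])
save(g,'c.png',None,1.4)
```

```text
(array([ 0.0311, -0.0015,  0.3293]), 'tilt', np.float64(0.04), 'F', array([-0.4,  0.5,  0. ]), 0.03615310766966153, 0.0, 1.75)
[(np.float64(286.7855653008133), np.float64(188.73176580178398)), (np.float64(286.71126854474755), np.float64(149.88783942942396)), (np.float64(286.7606049112655), np.float64(137.8098502389832))]
```

View pics/c.png

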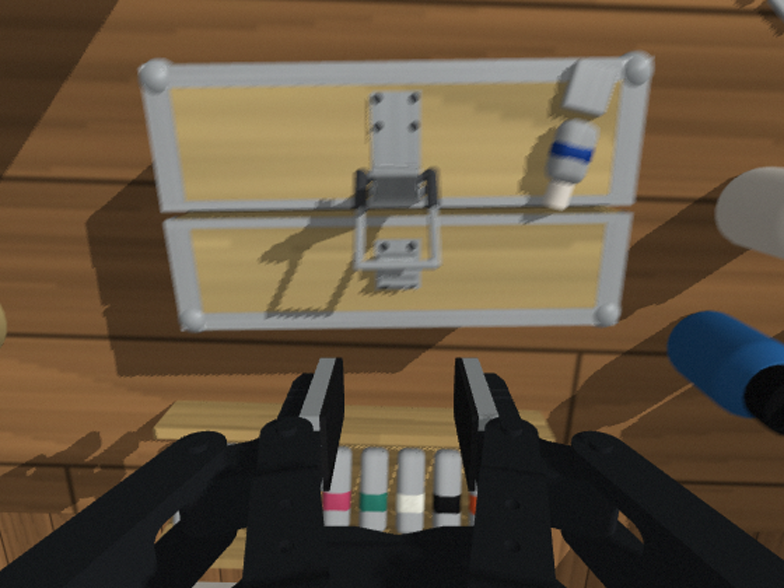

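The wrist view shows the seam at row ~212, loop bar at (397,264), lever edge at (397,190), and keeper rows ~240–290, centred on column 397. The case centre is about 2.7 mm to −y of my estimate and the yaw is ~2.7°. I'll enlarge the keeper.

```bash
sed -i 's/^C0=.*/C0=np.array([.5592,.0543,0]);YAW=2.7/' h.py
python3 - <<'E'
from h import *
g=dict(np.load('last_wrist.npz'))
R=case()
for q in((.0,-.14,.16),(0,.14,.16),(-.088,-.15,.16),(-.088,.15,.16),(.034,0,.168),(.0385,0,.1745),(.043,0,.1745),(.046,0,.1745),(.0275,0,.1745)):print(q,np.round(proj(g,C0+R@np.array(q)),1))
save(g,'d.png',(235,150,335,215),8)
d=g['depth'];c=283
for v in range(150,212):print(v,(case().T@(pt(g,c,v)-C0)).round(4)[[0,2]],end=' ')
E
```

```text
(0.0, -0.14, 0.16) [128.6 152.3]
(0, 0.14, 0.16) [439.6 147.7]
(-0.088, -0.15, 0.16) [100.7  46. ]
(-0.088, 0.15, 0.16) [464.5  39.9]
(0.034, 0, 0.168) [284.3 188.8]
(0.0385, 0, 0.1745) [284.3 195.5]
(0.043, 0, 0.1745) [284.4 200.4]
(0.046, 0, 0.1745) [284.4 203.6]
(0.0275, 0, 0.1745) [284.1 183.5]
150 [0.0031 0.138 ] 151 [0.0032 0.144 ] 152 [0.0033 0.1498] 153 [0.0027 0.1597] 154 [0.0034 0.1611] 155 [0.0044 0.1605] 156 [0.0052 0.1613] 157 [0.0063 0.1597] 158 [0.0072 0.1597] 159 [0.0078 0.1617] 160 [0.009  0.1602] 161 [0.01   0.1595] 162 [0.011  0.1589] 163 [0.0118 0.1598] 164 [0.0127 0.16  ] 165 [0.0136 0.1599] 166 [0.0147 0.1593] 167 [0.0154 0.1602] 168 [0.0162 0.1611] 169 [0.0172 0.1606] 170 [0.0178 0.162 ] 171 [0.0187 0.1624] 172 [0.0197 0.1618] 173 [0.0208 0.1612] 174 [0.0215 0.1622] 175 [0.0226 0.1615] 176 [0.0237 0.1607] 177 [0.0244 0.1617] 178 [0.025 0.163] 179 [0.026  0.1627] 180 [0.0264 0.1652] 181 [0.0261 0.1706] 182 [0.0262 0.1739] 183 [0.0273 0.1732] 184 [0.0146 0.2297] 185 [0.0154 0.2294] 186 [0.0159 0.2304] 187 [0.0162 0.2318] 188 [0.0173 0.2308] 189 [0.0179 0.2311] 190 [0.0187 0.2308] 191 [0.0343 0.1744] 192 [0.0386 0.1619] 193 [0.0397 0.1614] 194 [0.0405 0.1619] 195 [0.0414 0.162 ] 196 [0.0416 0.1649] 197 [0.0416 0.1684] 198 [0.0418 0.171 ] 199 [0.0419 0.1737] 200 [0.0428 0.1738] 201 [0.0437 0.174 ] 202 [0.0445 0.1743] 203 [0.0492 0.1619] 204 [0.0503 0.1615] 205 [0.0524 0.1579] 206 [0.0534 0.1579] 207 [0.0543 0.1582] 208 [0.0551 0.159 ] 209 [0.056  0.1592] 210 [0.057 0.159] 211 [0.058 0.159]
```

View pics/d.png

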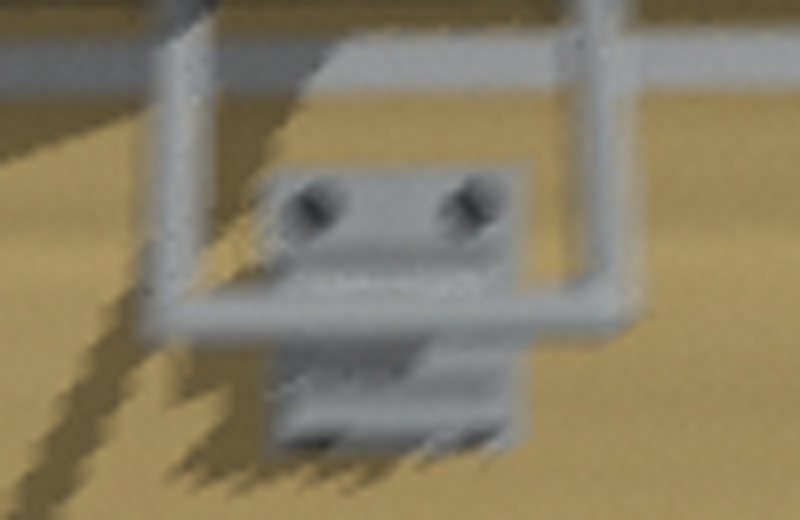

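The depth agrees with the sizes given: keeper post front at x=0.0262, flange 0.0417–0.045, tops at z≈0.174. So the seat is at x≈0.0327 and the mouth centre at ≈0.038. First I'll push the loop down gently with the fingers pressing both legs.

Run:
```python
from h import *
print(now(),delta(.022,0,.24,0))
g=dict(np.load('last_wrist.npz'))
for v in range(128,150,2):print(v,(case().T@(pt(g,283,v)-C0)).round(4),(case().T@(pt(g,257,v)-C0)).round(4))
```

```text
(array([ 0.0323, -0.001 ,  0.3288]), 'tilt', np.float64(-0.01), 'F', array([ 1.7, -2. ,  0.2]), 0.03618898972438231, 0.0, 1.8) (array([0.0103, 0.0011, 0.0888]), array([-0.17,  0.01, -0.99]))
128 [-2.380e-02  1.000e-04  2.154e-01] [-0.0225 -0.0204  0.1954]
130 [-0.0217 -0.      0.2076] [-0.0212 -0.0202  0.1987]
132 [-1.980e-02 -1.000e-04  2.036e-01] [-0.0197 -0.0203  0.199 ]
134 [-1.770e-02 -1.000e-04  1.969e-01] [-0.0183 -0.0203  0.1996]
136 [-0.0156 -0.0002  0.1913] [-0.0169 -0.0202  0.2012]
138 [-0.044   0.0019  0.4721] [-0.0155 -0.0202  0.2021]
140 [-0.0107 -0.0004  0.1757] [-0.0142 -0.0201  0.2041]
142 [-0.0074 -0.0005  0.1624] [-0.0128 -0.0201  0.2052]
144 [-0.0055 -0.0005  0.1613] [-0.0114 -0.02    0.2064]
146 [-0.0038 -0.0006  0.1616] [-0.0099 -0.0201  0.2063]
148 [ 0.0028 -0.0009  0.1257] [-0.0085 -0.0201  0.2074]
```

Call:
arm_command(targets="0.005 0 0.04 0 0 -0.5 0.034; 0.01 0.001 0.08 0 0 -1 0.034; 0.01 0.001 0.092 0 0 -1 0.034; 0.01 0.001 0.1 0 0 -1 0.034; 0.01 0.001 0.108 0 0 -1 0.034; 0.01 0.001 0.116 0 0 -1 0.034; 0.01 0.001 0.122 0 0 -1 0.034")

```text
time_s: 2.5
tool_pos: [0.5788, 0.0605, 0.2088]
tcp_rot: [0.001, -0.026, 1.0, 0.0]
wrist_force: [0.5, -0.4, -0.8]
finger_gap: 0.0343
grip_force: 0.1
```

Run:
```python
from h import *
print(now())
```

```text
(array([0.0199, 0.0053, 0.2088]), 'tilt', np.float64(-0.1), 'F', array([ 0.5, -0.4, -0.8]), 0.03433299967387617, 0.07227078385767527, 2.5)
```

Call:
arm_command(targets="0 0 0 0 0 0 0.034; 0 0 0 0 0 0 0.034")

```text
time_s: 2.7
tool_pos: [0.5783, 0.0603, 0.2086]
tcp_rot: [0.0, -0.026, 1.0, 0.0]
wrist_force: [0.4, -0.5, -0.0]
finger_gap: 0.0339
grip_force: 0.0
```

Run:
```python
from h import *
print(now());g=grab('wrist')
for u in(255,257,259,283,308,310,312):print(u,[(v,*(case().T@(pt(g,u,v)-C0)).round(4)) for v in range(120,215,8)])
save(g,'e.png',(180,90,390,300),2.8)
```

```text
(array([0.0194, 0.0051, 0.2086]), 'tilt', np.float64(-0.02), 'F', array([ 0.4, -0.6, -0. ]), 0.033851523917596396, 0.0, 2.7)
255 [(120, np.float64(-0.0448), np.float64(-0.0112), np.float64(0.1631)), (128, np.float64(-0.0406), np.float64(-0.0113), np.float64(0.1625)), (136, np.float64(-0.0364), np.float64(-0.0114), np.float64(0.1622)), (144, np.float64(-0.032), np.float64(-0.0115), np.float64(0.1616)), (152, np.float64(-0.0278), np.float64(-0.0115), np.float64(0.1625)), (160, np.float64(-0.0234), np.float64(-0.0117), np.float64(0.1623)), (168, np.float64(-0.0322), np.float64(-0.0059), np.float64(0.2304)), (176, np.float64(-0.0318), np.float64(-0.0049), np.float64(0.242)), (184, np.float64(-0.0295), np.float64(-0.0049), np.float64(0.2435)), (192, np.float64(-0.0047), np.float64(-0.0122), np.float64(0.1606)), (200, np.float64(0.0033), np.float64(-0.0132), np.float64(0.1497)), (208, np.float64(0.0046), np.float64(-0.0123), np.float64(0.1615))]
257 [(120, np.float64(-0.0448), np.float64(-0.0101), np.float64(0.1631)), (128, np.float64(-0.0558), np.float64(0.0045), np.float64(0.3514)), (136
[... 4076 characters left out ...]
np.float64(0.1603)), (136, np.float64(-0.0363), np.float64(0.0195), np.float64(0.1601)), (144, np.float64(-0.0321), np.float64(0.0196), np.float64(0.1608)), (152, np.float64(-0.0276), np.float64(0.0197), np.float64(0.1603)), (160, np.float64(-0.0231), np.float64(0.0199), np.float64(0.1595)), (168, np.float64(-0.0248), np.float64(0.0174), np.float64(0.1919)), (176, np.float64(-0.0213), np.float64(0.0174), np.float64(0.1934)), (184, np.float64(-0.0176), np.float64(0.0175), np.float64(0.1937)), (192, np.float64(-0.0139), np.float64(0.0176), np.float64(0.1944)), (200, np.float64(-0.0104), np.float64(0.0176), np.float64(0.1958)), (208, np.float64(-0.0067), np.float64(0.0176), np.float64(0.1966))]
```

View pics/e.png

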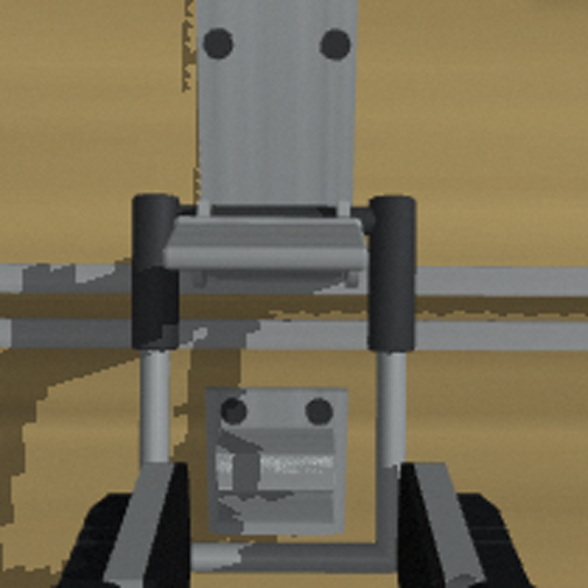

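The loop is down to about 0.2 rad and the view is clear: barrels at (155,270) and (392,270), keeper between the legs, fingers 5 mm too far to +y. I'll shift them and push a little further.

Call:
arm_command(targets="0 -0.003 0 0 0 0 0.034; 0 -0.005 0.003 0 0 0 0.034; 0 -0.005 0.007 0 0 0 0.034; 0 -0.005 0.011 0 0 0 0.034; 0 -0.005 0.014 0 0 0 0.034; 0 -0.005 0.014 0 0 0 0.034; 0 -0.005 0.014 0 0 0 0.034")

```text
time_s: 3.45
tool_pos: [0.5784, 0.0554, 0.1942]
tcp_rot: [-0.0, -0.026, 1.0, 0.0]
wrist_force: [-0.4, 0.3, 0.2]
finger_gap: 0.034
grip_force: 0.0
```

Run:
```python
from h import *
print(now());g=grab('wrist')
for u in(308,310,312):print(u,[(v,*(case().T@(pt(g,u,v)-C0)).round(4)) for v in range(164,240,8)])
print(delta(.018,0,.23,20))
```

```text
(array([0.0192, 0.0002, 0.1942]), 'tilt', np.float64(0.02), 'F', array([-0.4,  0.3,  0.2]), 0.03396005341918079, 0.0, 3.45)
308 [(164, np.float64(-0.0241), np.float64(0.0116), np.float64(0.1624)), (172, np.float64(-0.0258), np.float64(0.0097), np.float64(0.1908)), (180, np.float64(-0.0322), np.float64(0.0068), np.float64(0.2339)), (188, np.float64(-0.0317), np.float64(0.0063), np.float64(0.242)), (196, np.float64(-0.0297), np.float64(0.0062), np.float64(0.2432)), (204, np.float64(0.003), np.float64(0.0135), np.float64(0.1435)), (212, np.float64(0.0027), np.float64(0.0125), np.float64(0.1591)), (220, np.float64(0.0068), np.float64(0.0125), np.float64(0.1605)), (228, np.float64(0.0117), np.float64(0.0127), np.float64(0.1598)), (236, np.float64(0.0162), np.float64(0.0127), np.float64(0.1603))]
310 [(164, np.float64(-0.0241), np.float64(0.0126), np.float64(0.1621)), (172, np.float64(-0.0259), np.float64(0.0105), np.float64(0.1912)), (180, np.float64(-0.0319), np.float64(0.0075), np.float64(0.2328)), (188, np.float64(-0.0316), np.float64(0.0069), np.float64(0.2415)), (196, np.float64(-0.0
[... 425 characters left out ...]
137), np.float64(0.1612)), (172, np.float64(-0.0261), np.float64(0.0113), np.float64(0.1921)), (180, np.float64(-0.0321), np.float64(0.008), np.float64(0.2337)), (188, np.float64(-0.0314), np.float64(0.0075), np.float64(0.2408)), (196, np.float64(-0.0298), np.float64(0.0073), np.float64(0.2436)), (204, np.float64(0.0032), np.float64(0.0159), np.float64(0.1426)), (212, np.float64(0.0029), np.float64(0.0147), np.float64(0.1587)), (220, np.float64(0.0069), np.float64(0.0147), np.float64(0.1603)), (228, np.float64(0.0115), np.float64(0.0148), np.float64(0.1605)), (236, np.float64(-0.0558), np.float64(-0.0005), np.float64(0.337))]
(array([ 0.0013, -0.0002, -0.0357]), array([-0.04, 20.  ,  0.26]))
```

Run:
```python
from h import *
g=dict(np.load('last_wrist.npz'))
v,u=np.mgrid[0:420,0:560];d=g['depth'];c=np.stack([(u-g['cx'])/g['fx']*d,(v-g['cy'])/g['fy']*d,d],-1)
P=((c@g['c2w'][:3,:3].T+g['c2w'][:3,3])-C0)@case()
m=(abs(abs(P[...,1])-.02)<.0035)&(P[...,2]>.17)&(P[...,2]<.21)&(P[...,0]<.045)&(P[...,0]>-.03)
Q=P[m];
for x in np.arange(-.03,.045,.004):
    s=Q[(abs(Q[:,0]-x)<.002)]
    if len(s):print(round(x,3),len(s),s[:,2].max().round(4),s[s[:,1]>0][:,1].mean().round(4),s[s[:,1]<0][:,1].mean().round(4))
```

```text
-0.03 59 0.194 0.0206 -0.0191
-0.026 302 0.1949 0.02 -0.0194
-0.022 226 0.1952 0.0209 -0.0194
-0.018 199 0.195 0.0216 -0.0193
-0.014 224 0.1963 0.0207 -0.0193
-0.01 261 0.196 0.0201 -0.0194
-0.006 247 0.1957 0.0201 -0.0194
-0.002 174 0.1952 0.0206 -0.019
0.002 180 0.195 0.0209 -0.0187
0.006 175 0.1945 0.0208 -0.0186
0.01 565 0.21 0.0201 -0.0196
0.014 92 0.2098 0.0172 -0.0172
0.018 101 0.2095 0.0169 -0.017
0.022 84 0.2096 0.0169 -0.017
0.026 77 0.2099 0.0169 -0.0171
0.03 74 0.209 0.0169 -0.0171
0.034 17 0.1953 0.0169 -0.017
```

Call:
arm_command(targets="0 0 0.003 0 0 0 0.034; 0 0 0.006 0 0 0 0.034; 0 0 0.006 0 0 0 0.034; 0 0 -0.02 0 5 0 0.05; 0 0 -0.045 0 12 0 0.07; 0 0 -0.045 0 20 0 0.085; 0 0 -0.045 0 20 0 0.085; 0 0 -0.045 0 20 0 0.085")

```text
time_s: 4.3
tool_pos: [0.5784, 0.0553, 0.238]
tcp_rot: [-0.174, -0.025, 0.984, -0.004]
wrist_force: [-1.1, 0.3, -0.1]
finger_gap: 0.0851
grip_force: 0.0
```

```bash
cat > loop.py <<'E'
from h import *
def cloud():
    g=grab('wrist')
    v,u=np.mgrid[0:420,0:560];d=g['depth'];c=np.stack([(u-g['cx'])/g['fx']*d,(v-g['cy'])/g['fy']*d,d],-1)
    P=((c@g['c2w'][:3,:3].T+g['c2w'][:3,3])-C0)@case();P[d==0]=0
    return g,P
def prof(P,sel,xs=np.arange(-.034,.05,.006)):
    Q=P[sel]
    for x in xs:
        s=Q[abs(Q[:,0]-x)<.001]
        if len(s):print(round(x,3),len(s),s[:,2].min().round(4),np.median(s[:,2]).round(4),s[:,2].max().round(4),'y',np.median(s[:,1]).round(4))
E
python3 - <<'E'
from loop import *
print(now());g,P=cloud()
prof(P,(abs(P[...,1]-.021)<.0015)&(P[...,2]>.165)&(P[...,2]<.205))
s=(P[...,2]>.168)&(abs(P[...,1])<.012);prof(P,s,np.arange(.02,.05,.002))
save(g,'f.png',(160,60,420,280),3)
E
```

```text
(array([1.92e-02, 1.00e-04, 2.38e-01]), 'tilt', np.float64(20.05), 'F', array([-1. ,  0.4, -0.1]), 0.08507834750964421, 0.0, 4.3)
-0.028 5 0.193 0.1937 0.1945 y 0.0212
-0.022 16 0.1911 0.1931 0.195 y 0.0212
-0.016 14 0.1915 0.1925 0.1935 y 0.021
-0.01 15 0.191 0.1916 0.1932 y 0.0208
-0.004 16 0.1908 0.1917 0.1929 y 0.0209
0.002 15 0.1885 0.1894 0.1911 y 0.0211
0.008 15 0.1875 0.1891 0.1901 y 0.021
0.014 15 0.1867 0.1883 0.1894 y 0.0211
0.02 15 0.1864 0.1882 0.1887 y 0.0212
0.026 15 0.1857 0.187 0.1879 y 0.0207
0.032 16 0.1862 0.1866 0.1878 y 0.021
0.026 101 0.1682 0.1729 0.1749 y 0.0007
0.028 108 0.1726 0.174 0.1758 y 0.0004
0.03 189 0.1721 0.1747 0.1878 y 0.0001
0.032 183 0.1727 0.1864 0.1884 y 0.0001
0.034 99 0.1848 0.1863 0.1877 y 0.0013
0.036 1442 0.1841 0.3132 0.3196 y 0.0005
0.038 2422 0.3106 0.3189 0.324 y 0.0001
0.04 550 0.317 0.3216 0.3233 y -0.0013
0.042 143 0.1683 0.173 0.1747 y 0.0008
0.044 108 0.1717 0.1735 0.1752 y 0.0005
```

View pics/f.png

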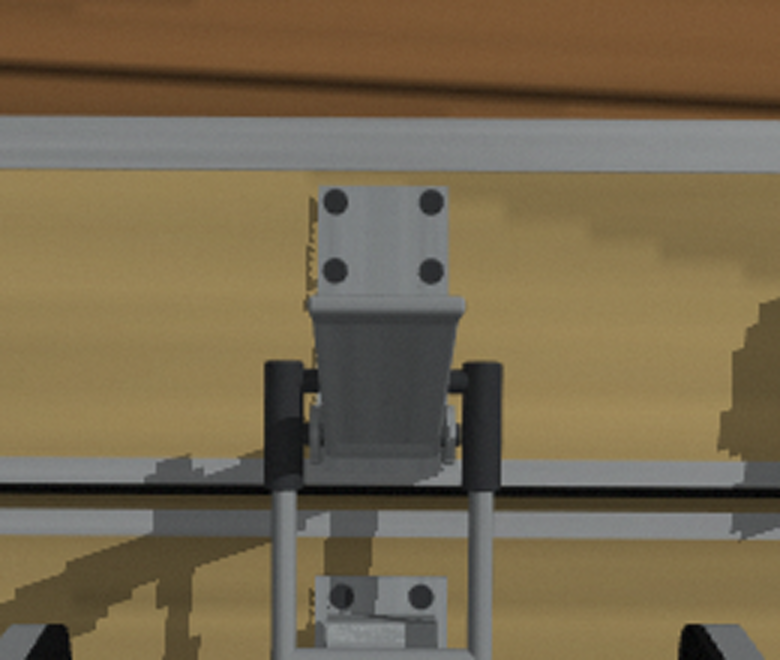

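The bar is at x≈0.0333, z≈0.184 (loop ≈−0.1 rad), the mouth at 0.038. I'll grasp both legs 15 mm behind the bar, with the tool tilted 14°.

Run:
```python
from h import *
print(delta(.0162,.0005,.205,14),delta(.0162,.0005,.1768,14))
```

```text
(array([-0.0092,  0.0004,  0.0326]), array([-0.07, -6.01,  0.25])) (array([-0.0189,  0.0004,  0.0591]), array([-0.07, -6.01,  0.25]))
```

Call:
arm_command(targets="-0.009 0.0004 0.0326 0 -6 0.2 0.085; -0.014 0.0004 0.046 0 -6 0.2 0.085; -0.0189 0.0004 0.0591 0 -6 0.2 0.085; -0.0189 0.0004 0.0591 0 -6 0.2 0.085; -0.0189 0.0004 0.0591 0 -6 0.2 0.055; -0.0189 0.0004 0.0591 0 -6 0.2 0.049; -0.0189 0.0004 0.0591 0 -6 0.2 0.047; -0.0189 0.0004 0.0591 0 -6 0.2 0.045")

```text
time_s: 5.15
tool_pos: [0.5767, 0.0564, 0.1778]
tcp_rot: [-0.121, -0.024, 0.992, -0.003]
wrist_force: [0.6, 2.5, 0.5]
finger_gap: 0.0452
grip_force: 1.1
```

Run:
```python
from loop import *
print(now());g,P=cloud()
prof(P,(abs(P[...,1]-.021)<.0015)&(P[...,2]>.165)&(P[...,2]<.205))
s=(P[...,2]>.168)&(P[...,2]<.25)&(abs(P[...,1])<.012);prof(P,s,np.arange(.02,.05,.002))
```

```text
(array([0.0175, 0.0012, 0.1778]), 'tilt', np.float64(13.9), 'F', array([0.7, 2.5, 0.5]), 0.04515276944875073, 1.1101874336600304, 5.15)
-0.028 21 0.1896 0.1935 0.1948 y 0.0209
-0.022 29 0.1915 0.1932 0.1946 y 0.021
-0.016 39 0.1914 0.1926 0.1947 y 0.0211
-0.01 31 0.1901 0.192 0.1934 y 0.0209
-0.004 33 0.1901 0.1912 0.1928 y 0.021
0.002 34 0.1873 0.1888 0.1905 y 0.021
0.008 31 0.1873 0.1886 0.1897 y 0.021
0.014 29 0.1867 0.1878 0.1894 y 0.0209
0.02 34 0.186 0.1874 0.188 y 0.021
0.026 31 0.1849 0.1866 0.1877 y 0.0211
0.032 28 0.1846 0.186 0.1871 y 0.0208
0.026 261 0.1682 0.1723 0.1756 y 0.0007
0.028 204 0.1722 0.174 0.2498 y 0.0004
0.03 404 0.1722 0.1828 0.1873 y 0.0002
0.032 453 0.1726 0.1851 0.1878 y 0.0003
0.034 163 0.1726 0.1856 0.1871 y 0.0002
0.036 4 0.1836 0.1836 0.1841 y 0.0087
0.042 331 0.168 0.1724 0.1754 y 0.0007
0.044 155 0.1723 0.1735 0.1752 y 0.0007
```

Call:
arm_command(targets="0 0.0007 0 0 0 0 0.042; 0 0.0007 0 0 0 0 0.035; 0 0.0007 0 0 0 0 0.035")

```text
time_s: 5.5
tool_pos: [0.5765, 0.0565, 0.1776]
tcp_rot: [-0.121, -0.024, 0.992, -0.003]
wrist_force: [1.4, 1.8, 1.5]
finger_gap: 0.0421
grip_force: 60.5
```

Run:
```python
from h import *
print(now())
def path(rows,frm):
    for r in rows:print(r,*delta(*r,frm=frm))
# bar relative TCP: bar (.0333,.184), loop -5.7deg when tilt 14 ; target bar & loop angle
b=np.array([.0333,.184]);
print(now()[0])
```

```text
(array([0.0174, 0.0014, 0.1776]), 'tilt', np.float64(13.91), 'F', array([1.5, 1.8, 1.5]), 0.04207842388463185, 60.49063354264945, 5.5)
[0.0174 0.0014 0.1776]
```

```bash
cat > plan.py <<'E'
from h import *
from scipy.optimize import fsolve
PIV=np.array([-.013,.172]);r=.02
def ang(b,a0=-.1):
    f=lambda a:np.hypot(*(b-.057*np.array([np.cos(a[0]),np.sin(a[0])])-PIV))-r
    return fsolve(f,[a0])[0]
BAR0=np.array([.0333,.184]);T0=np.array([.0174,.1776]);TL0=14.
A0=ang(BAR0)
def tcp(b,y=.0014,extra=0):
    a=ang(np.array(b),-.1 if b[1]>.178 else -.4);dl=A0-a;c,s=np.cos(dl),np.sin(dl)
    o=BAR0-T0;o=np.array([c*o[0]+s*o[1],-s*o[0]+c*o[1]])
    t=np.array(b)-o;return (t[0],y,t[1],TL0+np.degrees(dl)),a
E
python3 - <<'E'
from plan import *
f=(.0174,.0014,.1776,14)
print(A0)
for b in((.0358,.184),(.0382,.184),(.0382,.181),(.0382,.178),(.0382,.175),(.0382,.172),(.0382,.168),(.0355,.168),(.0327,.168)):
    t,a=tcp(b);print(b,np.round(a,3),np.round(t,4),*delta(*t,frm=f))
E
```

```text
-0.08846904116281641
(0.0358, 0.184) -0.113 [1.98000e-02 1.40000e-03 1.78000e-01 1.53774e+01] [-0.0022 -0.     -0.0009] [-0.    1.38 -0.  ]
(0.0382, 0.184) -0.128 [2.21000e-02 1.40000e-03 1.78200e-01 1.62645e+01] [-0.0044 -0.     -0.0017] [-0.    2.26 -0.  ]
(0.0382, 0.181) -0.184 [2.1800e-02 1.4000e-03 1.7610e-01 1.9449e+01] [-0.0046  0.      0.0004] [-0.    5.45 -0.  ]
(0.0382, 0.178) -0.24 [2.15000e-02 1.40000e-03 1.74100e-01 2.26954e+01] [-0.0048  0.      0.0024] [-0.   8.7  0. ]
(0.0382, 0.175) -0.298 [2.13000e-02 1.40000e-03 1.72000e-01 2.59966e+01] [-0.0051  0.      0.0044] [ 0. 12. -0.]
(0.0382, 0.172) -0.356 [2.12000e-02 1.40000e-03 1.70000e-01 2.93392e+01] [-0.0055  0.      0.0064] [ 0.   15.34 -0.  ]
(0.0382, 0.168) -0.434 [2.11000e-02 1.40000e-03 1.67400e-01 3.38251e+01] [-0.006  0.     0.009] [ 0.   19.83 -0.  ]
(0.0355, 0.168) -0.429 [1.84000e-02 1.40000e-03 1.67300e-01 3.35232e+01] [-0.0034 -0.      0.0098] [ 0.   19.52 -0.  ]
(0.0327, 0.168) -0.414 [1.56000e-02 1.40000e-03 1.67000e-01 3.26385e+01] [-0.0008  0.      0.0107] [-0.   18.64 -0.  ]
```

Call:
arm_command(targets="-0.0022 0 -0.0009 0 1.4 0 0.035; -0.0044 0 -0.0017 0 2.3 0 0.035; -0.0046 0 0.0004 0 5.45 0 0.035; -0.0046 0 0.0004 0 5.45 0 0.035; -0.0046 0 0.0004 0 5.45 0 0.035")

```text
time_s: 6.0
tool_pos: [0.5797, 0.0566, 0.1756]
tcp_rot: [-0.17, -0.024, 0.985, -0.004]
wrist_force: [-3.5, 2.2, 1.3]
finger_gap: 0.0421
grip_force: 61.3
```

Run:
```python
from loop import *
print(now());g,P=cloud()
prof(P,(abs(P[...,1]-.0205)<.0015)&(P[...,2]>.165)&(P[...,2]<.205))
s=(P[...,2]>.168)&(P[...,2]<.21)&(abs(P[...,1])<.012);prof(P,s,np.arange(.02,.05,.0015))
save(g,'g.png',(160,60,420,300),3)
```

```text
(array([0.0206, 0.0013, 0.1756]), 'tilt', np.float64(19.54), 'F', array([-3.4,  2.4,  1.3]), 0.042138075809786235, 61.34430030360818, 6.0)
-0.022 37 0.1946 0.1957 0.1976 y 0.0204
-0.016 38 0.1924 0.1944 0.1961 y 0.0204
-0.01 33 0.1923 0.1933 0.1948 y 0.0205
-0.004 39 0.1908 0.1919 0.1933 y 0.0203
0.002 36 0.1873 0.19 0.1914 y 0.0204
0.008 34 0.1858 0.1875 0.1887 y 0.0205
0.014 36 0.1844 0.1861 0.1885 y 0.0206
0.02 44 0.1829 0.1852 0.2017 y 0.0211
0.026 41 0.1817 0.1839 0.2041 y 0.0209
0.032 48 0.1801 0.1827 0.2041 y 0.0213
0.038 17 0.1802 0.1938 0.2045 y 0.0219
0.026 211 0.168 0.1728 0.1753 y 0.0007
0.028 208 0.1721 0.1741 0.1759 y 0.0003
0.029 208 0.1722 0.174 0.1755 y 0.0005
0.031 210 0.1722 0.174 0.1757 y 0.0008
0.032 225 0.1722 0.1739 0.176 y 0.0008
0.034 412 0.1724 0.1752 0.1833 y 0.0008
0.035 327 0.1724 0.1813 0.1834 y 0.0003
0.037 230 0.18 0.1816 0.1834 y -0.0001
0.038 75 0.1794 0.1811 0.1824 y 0.0004
0.041 204 0.168 0.1717 0.1754 y 0.0003
0.043 327 0.168 0.1733 0.1749 y 0.0008
0.044 180 0.1721 0.1736 0.1753 y 0.0003
0.046 23 0.1721 0.1733 0.1736 y -0.0015
```

View pics/g.png

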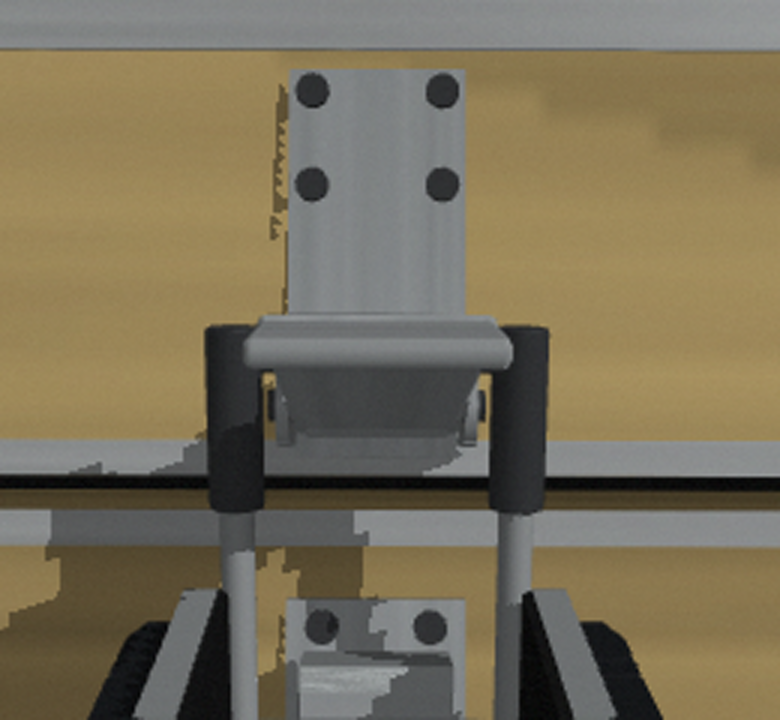

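Run:
```python
from loop import *
g=dict(np.load('last_wrist.npz'))
v,u=np.mgrid[0:420,0:560];d=g['depth'];c=np.stack([(u-g['cx'])/g['fx']*d,(v-g['cy'])/g['fy']*d,d],-1)
P=((c@g['c2w'][:3,:3].T+g['c2w'][:3,3])-C0)@case()
cam=(case().T@(g['c2w'][:3,3]-C0));print('cam',cam)
# circle fit of bar (radius 2.5) to points
from scipy.optimize import least_squares
Q=P[(P[...,2]>.1775)&(P[...,2]<.19)&(abs(P[...,1])<.012)&(P[...,0]>.03)&(P[...,0]<.042)]
f=least_squares(lambda p:np.hypot(Q[:,0]-p[0],Q[:,2]-p[1])-.0025,[.037,.181],loss='soft_l1',f_scale=.0005)
print(len(Q),f.x,np.percentile(Q[:,0],[0,5,50,95,100]),np.std(f.fun))
# keeper flange and lip edges
K=P[(abs(P[...,1])<.01)&(P[...,2]>.1665)&(P[...,2]<.1765)&(P[...,0]>.038)];print('flange',np.percentile(K[:,0],[0,2,10,50,90,98,100]))
K=P[(abs(P[...,1])<.01)&(P[...,2]>.1665)&(P[...,2]<.1765)&(P[...,0]<.038)&(P[...,0]>.015)];print('lip',np.percentile(K[:,0],[0,2,10,50,90,98,100]))
```

```text
cam [-0.00241647  0.00116466  0.33562567]
596 [0.03579979 0.17937379] [0.0330848  0.03340407 0.03518134 0.0374754  0.0379544 ] 0.0005370241728520193
flange [0.04105561 0.04137657 0.04151257 0.04221004 0.04420212 0.04459161
 0.04489617]
lip [0.02581965 0.02602469 0.02621419 0.02967713 0.03357951 0.03438459
 0.03468011]
```

```bash
sed -i 's/^BAR0=.*/BAR0=np.array([.0358,.180]);T0=np.array([.0206,.1756]);TL0=19.5/; s/^A0=.*/A0=ang(BAR0)/' plan.py
python3 - <<'E'
from plan import *
f=(.0206,.0014,.1756,19.5)
for b in((.0370,.180),(.0382,.180),(.0382,.178),(.0382,.176),(.0382,.174),(.0382,.172),(.0382,.170),(.0382,.168),(.0382,.166)):
    t,a=tcp(b);print(b,np.round(a,3),np.round(t,4),*delta(*t,frm=f))
E
```

```text
(0.037, 0.18) -0.196 [2.18000e-02 1.40000e-03 1.75700e-01 1.99571e+01] [-0.0011  0.     -0.0005] [-0.    0.46 -0.  ]
(0.0382, 0.18) -0.202 [2.29000e-02 1.40000e-03 1.75800e-01 2.03132e+01] [-0.0021 -0.     -0.001 ] [ 0.    0.81 -0.  ]
(0.0382, 0.178) -0.24 [2.28000e-02 1.40000e-03 1.74400e-01 2.24842e+01] [-0.0025 -0.      0.0004] [-0.    2.98  0.  ]
(0.0382, 0.176) -0.279 [2.27000e-02 1.40000e-03 1.73000e-01 2.46796e+01] [-0.0028 -0.      0.0018] [ 0.    5.18 -0.  ]
(0.0382, 0.174) -0.317 [2.26000e-02 1.40000e-03 1.71600e-01 2.68958e+01] [-0.0032 -0.      0.0031] [0.  7.4 0. ]
(0.0382, 0.172) -0.356 [2.25000e-02 1.40000e-03 1.70200e-01 2.91279e+01] [-0.0036 -0.      0.0045] [0.   9.63 0.  ]
(0.0382, 0.17) -0.395 [2.24000e-02 1.40000e-03 1.68800e-01 3.13698e+01] [-0.004  -0.      0.0058] [ 0.   11.87 -0.  ]
(0.0382, 0.168) -0.434 [2.24000e-02 1.40000e-03 1.67400e-01 3.36139e+01] [-0.0044 -0.      0.0071] [-0.   14.11  0.  ]
(0.0382, 0.166) -0.474 [2.24000e-02 1.40000e-03 1.66100e-01 3.58519e+01] [-0.0049  0.      0.0084] [-0.   16.35  0.  ]
```

Call:
arm_command(targets="-0.0012 0 -0.0005 0 0.4 0 0.035; -0.0023 0 -0.001 0 0.8 0 0.035; -0.0023 0 -0.001 0 0.8 0 0.035")

```text
time_s: 6.35
tool_pos: [0.583, 0.0567, 0.176]
tcp_rot: [-0.176, -0.024, 0.984, -0.005]
wrist_force: [-4.0, 2.5, 0.8]
finger_gap: 0.042
grip_force: 61.4
```

```bash
cat > bar.py <<'E'
from loop import *
print(now());g,P=cloud()
B=(abs(P[...,1])<.012)
Q=P[B&(P[...,2]>.1772)&(P[...,2]<.19)&(P[...,0]>.03)&(P[...,0]<.045)]
if len(Q)>20:print('bar',len(Q),np.percentile(Q[:,0],[0,5,95,100]).round(4),np.percentile(Q[:,2],[5,50,95]).round(4))
K=P[B&(P[...,2]>.1665)&(P[...,2]<.1765)&(P[...,0]>.025)&(P[...,0]<.05)]
h=np.histogram(K[:,0],np.arange(.025,.05,.001));print('keeper',list(zip((h[1][:-1]*1e3).round().astype(int).tolist(),h[0].tolist())))
for x0 in(.028,.03,.032,.034,.036,.038,.04,.042):
  s=P[B&(abs(P[...,0]-x0)<.0007)&(P[...,2]<.25)][:,2]
  if len(s):print(x0,len(s),np.percentile(s,[5,50,95]).round(4))
prof(P,(abs(P[...,1]-.0205)<.0015)&(P[...,2]>.165)&(P[...,2]<.205),np.arange(-.022,.04,.012))
E
python3 bar.py
```

```text
(array([0.0239, 0.0013, 0.176 ]), 'tilt', np.float64(20.24), 'F', array([-3.9,  2.7,  0.8]), 0.04197963213221035, 61.36204275302589, 6.35)
bar 594 [0.0364 0.0367 0.0408 0.0416] [0.18   0.1816 0.1827]
keeper [(25, 15), (26, 193), (27, 112), (28, 106), (29, 102), (30, 99), (31, 104), (32, 109), (33, 112), (34, 63), (35, 0), (36, 0), (37, 0), (38, 0), (39, 0), (40, 0), (41, 0), (42, 8), (43, 106), (44, 85), (45, 0), (46, 0), (47, 0), (48, 0)]
0.028 150 [0.1729 0.174  0.1752]
0.03 145 [0.173 0.174 0.175]
0.032 150 [0.1727 0.1738 0.1749]
0.034 150 [0.1725 0.1738 0.1748]
0.036 31 [0.1617 0.1807 0.1821]
0.038 317 [0.1604 0.1809 0.1826]
0.04 316 [0.1605 0.1814 0.2492]
0.042 223 [0.2477 0.2493 0.25  ]
-0.01 37 0.1934 0.1945 0.1959 y 0.0205
0.002 37 0.1906 0.1917 0.1934 y 0.0204
0.014 33 0.1863 0.1875 0.1895 y 0.0203
0.026 58 0.1832 0.1858 0.2048 y 0.0217
0.038 44 0.181 0.1826 0.2045 y 0.0212
```

```bash
sed -i 's/^BAR0=.*/BAR0=np.array([.0389,.180]);T0=np.array([.0239,.176]);TL0=20.2/' plan.py
python3 - <<'E'
from plan import *
f=(.0239,.0014,.176,20.2)
for b in((.038,.180),(.038,.178),(.038,.176),(.038,.174),(.038,.172),(.038,.170),(.038,.168),(.038,.1665)):
    t,a=tcp(b);print(b,np.round(a,3),np.round(t,4),*delta(*t,frm=f))
E
```

```text
(0.038, 0.18) -0.201 [2.30000e-02 1.40000e-03 1.75900e-01 1.99828e+01] [0.0008 0.     0.0004] [ 0.   -0.22  0.  ]
(0.038, 0.178) -0.239 [2.29000e-02 1.40000e-03 1.74500e-01 2.21586e+01] [0.0005 0.     0.0017] [-0.    1.96  0.  ]
(0.038, 0.176) -0.278 [2.27000e-02 1.40000e-03 1.73100e-01 2.43601e+01] [0.0001 0.     0.0031] [-0.    4.16 -0.  ]
(0.038, 0.174) -0.317 [2.26000e-02 1.40000e-03 1.71700e-01 2.65835e+01] [-0.0003  0.      0.0045] [-0.    6.38  0.  ]
(0.038, 0.172) -0.356 [2.26000e-02 1.40000e-03 1.70300e-01 2.88239e+01] [-0.0007  0.      0.0058] [-0.    8.62  0.  ]
(0.038, 0.17) -0.395 [2.2500e-02 1.4000e-03 1.6890e-01 3.1075e+01] [-0.0012  0.      0.0071] [ 0.   10.88  0.  ]
(0.038, 0.168) -0.434 [2.25000e-02 1.40000e-03 1.67500e-01 3.33293e+01] [-0.0016  0.      0.0085] [-0.   13.13 -0.  ]
(0.038, 0.1665) -0.464 [2.25000e-02 1.40000e-03 1.66500e-01 3.50171e+01] [-0.002   0.      0.0094] [ 0.   14.82  0.  ]
```

Call:
arm_command(targets="0.0008 0 0.0004 0 0 0 0.035; 0.0008 0 0.0004 0 0 0 0.035; 0.0005 0 0.0017 0 2 0 0.035; 0.0001 0 0.0031 0 4.2 0 0.035; 0.0001 0 0.0031 0 4.2 0 0.035; 0.0001 0 0.0031 0 4.2 0 0.035")

```text
time_s: 7.0
tool_pos: [0.5822, 0.0567, 0.173]
tcp_rot: [-0.211, -0.024, 0.977, -0.005]
wrist_force: [-0.2, 2.3, 0.6]
finger_gap: 0.0423
grip_force: 61.3
```

```bash
python3 bar.py
```

```text
(array([0.023 , 0.0013, 0.173 ]), 'tilt', np.float64(24.35), 'F', array([-0.1,  2.3,  0.6]), 0.04234509739829331, 61.30081918090582, 7.0)
bar 390 [0.036  0.0367 0.0402 0.0403] [0.1773 0.178  0.179 ]
keeper [(25, 0), (26, 148), (27, 120), (28, 128), (29, 100), (30, 101), (31, 111), (32, 126), (33, 110), (34, 51), (35, 0), (36, 49), (37, 6), (38, 3), (39, 5), (40, 27), (41, 75), (42, 108), (43, 119), (44, 78), (45, 0), (46, 0), (47, 0), (48, 0)]
0.028 149 [0.1731 0.174  0.1751]
0.03 160 [0.173  0.174  0.1749]
0.032 150 [0.1728 0.1739 0.1749]
0.034 141 [0.1728 0.1737 0.1746]
0.036 162 [0.1606 0.1762 0.178 ]
0.038 262 [0.1606 0.1774 0.1791]
0.04 146 [0.1764 0.1773 0.1783]
0.042 141 [0.1719 0.1737 0.1746]
-0.01 40 0.1925 0.1943 0.1961 y 0.0204
0.002 34 0.1892 0.1908 0.1919 y 0.0204
0.014 35 0.183 0.1852 0.1864 y 0.0204
0.026 58 0.1799 0.1822 0.2035 y 0.0213
0.038 60 0.1769 0.1789 0.2047 y 0.0217
```

Bar is centred on the mouth (0.0381, z 0.176) with no force. I'll go on down.

Run:
```python
from plan import *
f=tcp((.038,.176))[0]
for b in((.038,.174),(.038,.172),(.038,.170),(.038,.168),(.038,.167),(.0365,.167),(.035,.167),(.0335,.167)):
    t,a=tcp(b);print(b,np.round(t,4),*delta(*t,frm=f))
```

```text
(0.038, 0.174) [2.26000e-02 1.40000e-03 1.71700e-01 2.65835e+01] [-0.0005  0.      0.0013] [0.   2.22 0.  ]
(0.038, 0.172) [2.26000e-02 1.40000e-03 1.70300e-01 2.88239e+01] [-0.001   0.      0.0026] [0.   4.46 0.  ]
(0.038, 0.17) [2.2500e-02 1.4000e-03 1.6890e-01 3.1075e+01] [-0.0015  0.      0.0039] [0.   6.71 0.  ]
(0.038, 0.168) [2.25000e-02 1.40000e-03 1.67500e-01 3.33293e+01] [-0.0021  0.      0.0052] [ 0.    8.97 -0.  ]
(0.038, 0.167) [2.2500e-02 1.4000e-03 1.6680e-01 3.4455e+01] [-0.0023  0.      0.0058] [ 0.   10.09  0.  ]
(0.0365, 0.167) [2.10000e-02 1.40000e-03 1.66800e-01 3.43694e+01] [-0.001  -0.      0.0065] [-0.   10.01  0.  ]
(0.035, 0.167) [1.95000e-02 1.40000e-03 1.66700e-01 3.41384e+01] [ 0.0004 -0.      0.0072] [0.   9.78 0.  ]
(0.0335, 0.167) [1.80000e-02 1.40000e-03 1.66600e-01 3.37384e+01] [ 0.0017 -0.      0.0079] [ 0.    9.38 -0.  ]
```

Call:
arm_command(targets="-0.0005 0 0.0013 0 2.2 0 0.035; -0.001 0 0.0026 0 4.5 0 0.035; -0.0012 0 0.0032 0 5.6 0 0.035; -0.0012 0 0.0032 0 5.6 0 0.035")

```text
time_s: 7.45
tool_pos: [0.5814, 0.0566, 0.1693]
tcp_rot: [-0.259, -0.023, 0.965, -0.007]
wrist_force: [-0.8, 2.7, 0.2]
finger_gap: 0.0421
grip_force: 61.3
```

```bash
python3 bar.py
```

```text
(array([0.0222, 0.0013, 0.1693]), 'tilt', np.float64(30.08), 'F', array([-0.7,  2.8,  0.2]), 0.04205519101396182, 61.276166648603976, 7.45)
keeper [(25, 0), (26, 104), (27, 104), (28, 104), (29, 155), (30, 104), (31, 103), (32, 155), (33, 104), (34, 73), (35, 91), (36, 123), (37, 109), (38, 160), (39, 108), (40, 33), (41, 123), (42, 109), (43, 151), (44, 60), (45, 0), (46, 0), (47, 0), (48, 0)]
0.028 190 [0.1729 0.1741 0.1751]
0.03 156 [0.1731 0.174  0.1749]
0.032 155 [0.1729 0.1739 0.1748]
0.034 175 [0.1728 0.1738 0.1748]
0.036 210 [0.1606 0.1716 0.1732]
0.038 163 [0.172  0.1729 0.1738]
0.04 139 [0.1703 0.172  0.1731]
0.042 298 [0.1618 0.1716 0.1747]
-0.01 37 0.1931 0.1941 0.1958 y 0.0205
0.002 41 0.1877 0.1893 0.1908 y 0.0206
0.014 36 0.181 0.183 0.1842 y 0.0204
0.026 62 0.1759 0.1785 0.1972 y 0.0216
0.038 79 0.1714 0.1799 0.2044 y 0.0218
```

Call:
arm_command(targets="-0.0004 0 0.001 0 1.5 0 0.035; -0.0009 0 0.002 0 3 0 0.035; -0.0012 0 0.0027 0 4.4 0 0.035; -0.0012 0 0.0027 0 4.4 0 0.035")

```text
time_s: 7.9
tool_pos: [0.581, 0.0565, 0.1661]
tcp_rot: [-0.297, -0.023, 0.954, -0.008]
wrist_force: [-2.1, 3.7, 1.2]
finger_gap: 0.042
grip_force: 61.3
```

```bash
python3 bar.py
```

```text
(array([0.0219, 0.0012, 0.1661]), 'tilt', np.float64(34.62), 'F', array([-1.9,  3.7,  1.2]), 0.04202620814643468, 61.27821810543537, 7.9)
keeper [(25, 0), (26, 104), (27, 111), (28, 152), (29, 106), (30, 127), (31, 135), (32, 105), (33, 155), (34, 56), (35, 100), (36, 106), (37, 161), (38, 107), (39, 104), (40, 5), (41, 55), (42, 162), (43, 107), (44, 109), (45, 0), (46, 0), (47, 0), (48, 0)]
0.028 160 [0.173  0.1739 0.1751]
0.03 193 [0.1729 0.1739 0.175 ]
0.032 185 [0.1727 0.1738 0.1751]
0.034 246 [0.1604 0.1733 0.1748]
0.036 202 [0.1665 0.1678 0.169 ]
0.038 162 [0.1671 0.1683 0.1694]
0.04 158 [0.1604 0.1619 0.168 ]
0.042 215 [0.1607 0.1733 0.1748]
-0.01 41 0.1927 0.1947 0.1964 y 0.0203
0.002 37 0.1871 0.1885 0.1902 y 0.0205
0.014 37 0.1791 0.1807 0.1824 y 0.0203
0.026 57 0.173 0.175 0.192 y 0.0214
0.038 98 0.1671 0.1799 0.2046 y 0.0219
```

Bar is in the mouth at about (0.037, 0.1665), mid-height under the lip. Now I'll draw it back.

Call:
arm_command(targets="0.001 0 0.0006 0 0 0 0.035; 0.002 0 0.0012 0 -0.3 0 0.035; 0.003 0 0.0018 0 -0.6 0 0.035; 0.0038 0 0.0023 0 -0.9 0 0.035; 0.0038 0 0.0023 0 -0.9 0 0.035; 0.0038 0 0.0023 0 -0.9 0 0.035")

```text
time_s: 8.55
tool_pos: [0.5775, 0.0564, 0.167]
tcp_rot: [-0.287, -0.023, 0.958, -0.007]
wrist_force: [3.0, 3.6, 0.2]
finger_gap: 0.0419
grip_force: 61.4
```

```bash
python3 bar.py
```

```text
(array([0.0184, 0.0012, 0.167 ]), 'tilt', np.float64(33.38), 'F', array([3.2, 3.5, 0.2]), 0.04194672558218513, 61.35977627243847, 8.55)
keeper [(25, 0), (26, 105), (27, 105), (28, 157), (29, 108), (30, 106), (31, 159), (32, 110), (33, 165), (34, 108), (35, 108), (36, 107), (37, 0), (38, 0), (39, 0), (40, 0), (41, 106), (42, 162), (43, 110), (44, 106), (45, 0), (46, 0), (47, 0), (48, 0)]
0.028 166 [0.1729 0.1741 0.1751]
0.03 212 [0.1728 0.1739 0.1749]
0.032 185 [0.1724 0.1738 0.1749]
0.034 164 [0.1729 0.1738 0.1751]
0.036 162 [0.1674 0.1686 0.1698]
0.038 156 [0.1603 0.1613 0.1622]
0.04 154 [0.1601 0.1612 0.1624]
0.042 267 [0.1612 0.1729 0.1745]
-0.01 38 0.1909 0.1929 0.1941 y 0.0203
0.002 38 0.1841 0.187 0.1886 y 0.0204
0.014 35 0.1775 0.1794 0.1806 y 0.0204
0.026 70 0.172 0.1756 0.1971 y 0.0217
0.038 41 0.177 0.1917 0.2024 y 0.0219
```

Call:
arm_command(targets="0.0008 0 0.0006 0 -0.3 0 0.035; 0.0016 0 0.0011 0 -0.6 0 0.035; 0.0024 0 0.0017 0 -0.9 0 0.035; 0.0024 0 0.0017 0 -0.9 0 0.035; 0.0024 0 0.0017 0 -0.9 0 0.035")

```text
time_s: 9.1
tool_pos: [0.5753, 0.0563, 0.1668]
tcp_rot: [-0.279, -0.023, 0.96, -0.007]
wrist_force: [5.7, 3.7, 0.8]
finger_gap: 0.0424
grip_force: 61.5
```

```bash
python3 bar.py
```

```text
(array([0.0162, 0.0012, 0.1668]), 'tilt', np.float64(32.37), 'F', array([5.9, 3.4, 0.8]), 0.04240453903574273, 61.537454766221344, 9.1)
keeper [(25, 53), (26, 106), (27, 159), (28, 106), (29, 123), (30, 150), (31, 109), (32, 162), (33, 109), (34, 53), (35, 0), (36, 0), (37, 0), (38, 0), (39, 0), (40, 3), (41, 210), (42, 134), (43, 134), (44, 7), (45, 0), (46, 0), (47, 0), (48, 0)]
0.028 161 [0.1729 0.1741 0.1752]
0.03 165 [0.1727 0.1741 0.1752]
0.032 165 [0.1726 0.1739 0.175 ]
0.034 149 [0.1672 0.1735 0.1748]
0.036 167 [0.1604 0.1615 0.1627]
0.038 156 [0.1604 0.1613 0.1624]
0.04 187 [0.1601 0.1613 0.1625]
0.042 212 [0.1728 0.1738 0.1749]
-0.022 18 0.1938 0.1955 0.1972 y 0.0206
-0.01 39 0.1897 0.1911 0.1926 y 0.0205
0.002 46 0.182 0.1841 0.187 y 0.0206
0.014 38 0.1753 0.1783 0.1808 y 0.0206
0.026 70 0.1705 0.1774 0.2029 y 0.0218
0.038 27 0.1795 0.189 0.2003 y 0.0219
```

The bar is hidden under the lip and the keeper has begun to move (cover drawn 0.5 mm, 6 N). It's hooked. I'll release and back off along the tool axis, then check.

Call:
arm_command(targets="0 0 0 0 0 0 0.055; 0 0 0 0 0 0 0.085; 0 0 0 0 0 0 0.085; 0 0 -0.02 0 0 0 0.085; 0 0 -0.05 0 -4 0 0.085; 0 0 -0.075 0 -10 0 0.06; 0 0 -0.075 0 -10 0 0.02; 0 0 -0.075 0 -10 0 0")

```text
time_s: 9.95
tool_pos: [0.6136, 0.0578, 0.2308]
tcp_rot: [-0.196, -0.023, 0.98, -0.005]
wrist_force: [-0.6, -0.1, -0.6]
finger_gap: 0.0436
grip_force: 0.0
```

```bash
python3 bar.py
python3 - <<'E'
from h import *
g=dict(np.load('last_wrist.npz'));save(g,'i.png',(130,40,430,300),2.5)
print(delta(.03,.0008,.226,0))
E
```

```text
(array([0.0545, 0.0009, 0.2308]), 'tilt', np.float64(22.65), 'F', array([-0.6, -0.1, -0.6]), 0.04363238169649197, 0.0, 9.95)
keeper [(25, 0), (26, 36), (27, 70), (28, 37), (29, 72), (30, 40), (31, 71), (32, 73), (33, 38), (34, 74), (35, 0), (36, 0), (37, 0), (38, 0), (39, 0), (40, 0), (41, 36), (42, 63), (43, 46), (44, 36), (45, 0), (46, 0), (47, 0), (48, 0)]
0.028 85 [0.1728 0.1741 0.1751]
0.03 73 [0.1727 0.1738 0.1748]
0.032 74 [0.173  0.1739 0.175 ]
0.034 77 [0.1711 0.174  0.175 ]
0.036 72 [0.1603 0.1613 0.1622]
0.038 72 [0.1602 0.1614 0.1624]
0.04 73 [0.1601 0.1612 0.1621]
0.042 74 [0.1722 0.1735 0.1748]
-0.022 11 0.1932 0.1948 0.1972 y 0.0203
-0.01 19 0.1898 0.1912 0.1921 y 0.0207
0.002 23 0.1821 0.1846 0.1875 y 0.0205
0.014 16 0.177 0.1788 0.1807 y 0.0205
0.026 15 0.1722 0.173 0.1742 y 0.0203
(array([ 0.021 , -0.0002,  0.0127]), array([ -0.09, -22.79,   0.04]))
```

View pics/i.png

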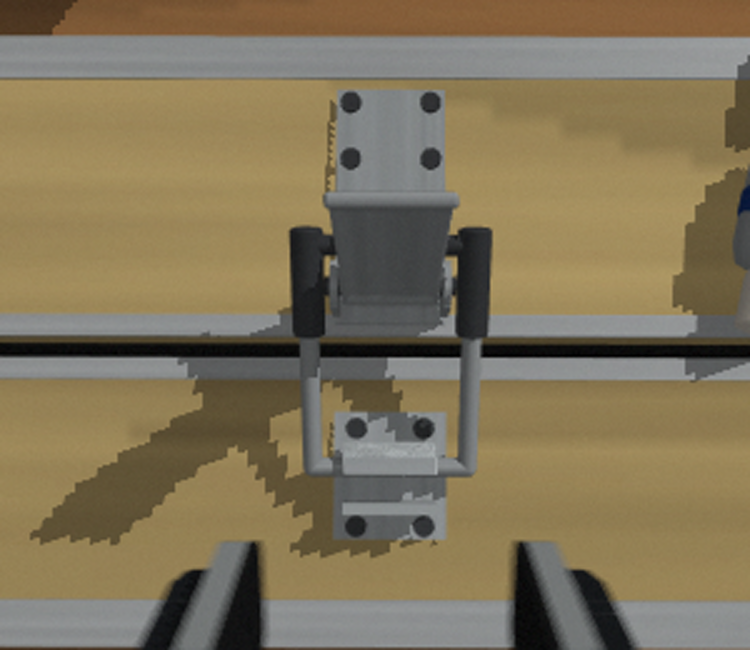

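The picture shows the bar going under the keeper's lip (row ~466) with both legs free, and the lever up with its end at (392,200). Next I'll close the fingers, stand upright, and push on the lever's upper face.

Call:
arm_command(targets="0.006 0 0.003 0 -7 0 0; 0.012 0 0.007 0 -14 0 0; 0.021 0 0.0127 0 -22.7 0 0; 0.021 0 0.0127 0 -22.7 0 0; 0.021 0 0.0127 0 -22.7 0 0")

```text
time_s: 10.5
tool_pos: [0.588, 0.0568, 0.2253]
tcp_rot: [-0.002, -0.024, 1.0, -0.001]
wrist_force: [0.5, 0.2, -1.4]
finger_gap: 0.0003
grip_force: 0.0
```

Run:
```python
from loop import *
print(now());g,P=cloud()
L=P[(abs(P[...,1])<.012)&(P[...,2]>.2)&(P[...,2]<.26)&(P[...,0]<.0)&(P[...,0]>-.05)]
for z in np.arange(.2,.25,.006):
    s=L[abs(L[:,2]-z)<.001]
    if len(s):print(round(z,3),np.percentile(s[:,0],[0,50,100]).round(4))
f=tuple(now()[0])+(0,)
def K(th,r=.064,n=.006):
    t=np.array([-.013,.172])+r*np.array([-np.cos(th),np.sin(th)])+n*np.array([np.sin(th),np.cos(th)])
    return t[0]+.011,f[1],t[1],0
for th in np.arange(1.5,-.06,-.1):print(round(th,2),np.round(K(th),4)[[0,2]],delta(*K(th),frm=f)[0])
```

```text
(array([0.0289, 0.0011, 0.2253]), 'tilt', np.float64(0.2), 'F', array([ 0.6,  0.1, -1.4]), 0.00032058083332255836, 0.0, 10.5)
0.2 [-0.0148 -0.0147 -0.0146]
0.206 [-0.0153 -0.0151 -0.015 ]
0.212 [-0.0157 -0.0155 -0.0154]
0.218 [-0.0162 -0.0161 -0.0159]
0.224 [-0.0167 -0.0166 -0.0164]
0.23 [-0.0173 -0.0171 -0.017 ]
0.236 [-0.0175 -0.016  -0.0146]
0.242 [-0.0151 -0.0141 -0.0103]
1.5 [-0.0005  0.2363] [ 0.0313 -0.     -0.0105]
1.4 [-0.007   0.2361] [ 0.0378 -0.     -0.0103]
1.3 [-0.0133  0.2353] [ 0.0441 -0.     -0.0095]
1.2 [-0.0196  0.2338] [ 0.0504 -0.     -0.008 ]
1.1 [-0.0257  0.2318] [ 0.0565 -0.     -0.006 ]
1.0 [-0.0315  0.2291] [ 0.0623 -0.     -0.0033]
0.9 [-0.0371  0.2259] [ 0.0679 -0.     -0.0001]
0.8 [-0.0423  0.2221] [ 0.0731 -0.      0.0037]
0.7 [-0.0471  0.2178] [ 0.0779 -0.      0.008 ]
0.6 [-0.0514  0.2131] [ 0.0822 -0.      0.0127]
0.5 [-0.0553  0.2079] [ 0.0861 -0.      0.0179]
0.4 [-0.0586  0.2024] [ 0.0894 -0.      0.0234]
0.3 [-0.0614  0.1966] [ 0.0922 -0.      0.0292]
0.2 [-0.0635  0.1906] [ 0.0943 -0.      0.0352]
0.1 [-0.0651  0.1844] [ 0.0959 -0.      0.0414]
-0.0 [-0.066  0.178] [ 0.0968 -0.      0.0478]
```

Call:
arm_command(targets="0.015 -0.0005 -0.009 0 0 0 0; 0.028 -0.0005 -0.0105 0 0 0 0; 0.034 -0.0005 -0.0104 0 0 0 0; 0.038 -0.0005 -0.0103 0 0 0 0; 0.041 -0.0005 -0.0099 0 0 0 0; 0.0441 -0.0005 -0.0095 0 0 0 0; 0.0441 -0.0005 -0.0095 0 0 0 0")

```text
time_s: 11.25
tool_pos: [0.5456, 0.0544, 0.2358]
tcp_rot: [0.0, -0.024, 1.0, -0.0]
wrist_force: [0.4, 0.0, 0.5]
finger_gap: -0.0
grip_force: 0.4
```

```bash
cat > lev.py <<'E'
from loop import *
print(now());g,P=cloud()
L=P[(abs(P[...,1])<.02)&(P[...,2]>.165)&(P[...,2]<.26)&(P[...,0]<.01)&(P[...,0]>-.1)]
for x in np.arange(-.09,.01,.006):
    s=L[abs(L[:,0]-x)<.0008]
    if len(s):print(round(x,3),len(s),np.percentile(s[:,2],[5,50,95]).round(4))
B=abs(P[...,1])<.01
for x0 in(.0,.003,.026,.028,.032,.034,.036,.038,.04,.042,.044):
  s=P[B&(abs(P[...,0]-x0)<.0007)&(P[...,2]<.2)&(P[...,2]>.1)][:,2]
  if len(s):print('k',x0,len(s),np.percentile(s,[5,50,95]).round(4))
E
python3 lev.py
```

```text
(array([-0.0136,  0.0007,  0.2358]), 'tilt', np.float64(-0.03), 'F', array([ 0.4, -0. ,  0.5]), -2.2146640376439655e-05, 0.4390014969249023, 11.25)
-0.054 1 [0.1653 0.1653 0.1653]
-0.024 917 [0.1918 0.2472 0.2589]
-0.018 86 [0.1891 0.1934 0.2516]
-0.012 49 [0.1757 0.1887 0.1908]
-0.006 26 [0.1846 0.1866 0.1883]
0.0 13 [0.1813 0.1831 0.1841]
0.006 14 [0.1794 0.1805 0.1817]
```

Call:
arm_command(targets="0.0032 0 0.0007 0 0 0 0; 0.0063 0 0.0015 0 0 0 0; 0.0094 0 0.0025 0 0 0 0; 0.0124 0 0.0035 0 0 0 0; 0.0153 0 0.0048 0 0 0 0; 0.0182 0 0.0062 0 0 0 0; 0.0182 0 0.0062 0 0 0 0")

```text
time_s: 12.0
tool_pos: [0.527, 0.0535, 0.2295]
tcp_rot: [-0.0, -0.024, 1.0, -0.0]
wrist_force: [1.2, 0.0, 1.2]
finger_gap: -0.0
grip_force: 0.6
```

```bash
python3 lev.py
python3 - <<'E'
from h import *
g=grab('scene');save(g,'j.png',(225,165,325,265),4)
E
```

```text
(array([-0.0322,  0.0007,  0.2295]), 'tilt', np.float64(0.01), 'F', array([ 1.2, -0. ,  1.2]), -1.4590279441650293e-05, 0.56102673872374, 12.0)
-0.042 924 [0.2378 0.2495 0.2591]
-0.03 191 [0.1873 0.189  0.1917]
-0.024 32 [0.1873 0.1894 0.1906]
-0.018 35 [0.1864 0.1879 0.1886]
-0.012 35 [0.1779 0.1845 0.1866]
-0.006 1 [0.1848 0.1848 0.1848]
```

View pics/j.png

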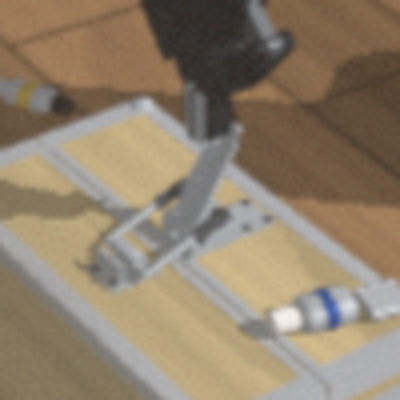

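The scene view shows the fingers on the lever (200,170), now about 1 rad up, and the loop still on the keeper at (115,260). I'll carry on.

Call:
arm_command(targets="0.0028 0 0.0015 0 0 0 0; 0.0056 0 0.0032 0 0 0 0; 0.0083 0 0.005 0 0 0 0; 0.0108 0 0.007 0 0 0 0; 0.0133 0 0.0091 0 0 0 0; 0.0156 0 0.0113 0 0 0 0; 0.0156 0 0.0113 0 0 0 0")

```text
time_s: 12.8
tool_pos: [0.5113, 0.0527, 0.2178]
tcp_rot: [-0.0, -0.024, 1.0, -0.001]
wrist_force: [0.6, 0.0, -0.1]
finger_gap: -0.0001
grip_force: 0.4
```

```bash
python3 lev.py
```

```text
(array([-0.0479,  0.0007,  0.2178]), 'tilt', np.float64(0.05), 'F', array([ 0.6, -0. , -0.1]), -0.00010880903641642929, 0.3566788975149393, 12.8)
-0.06 18 [0.226  0.2593 0.2599]
-0.054 1109 [0.2248 0.2393 0.2558]
-0.048 60 [0.2082 0.255  0.2563]
-0.042 35 [0.2548 0.2557 0.2579]
-0.036 63 [0.1805 0.1842 0.2559]
-0.03 12 [0.1854 0.1862 0.187 ]
-0.024 5 [0.1848 0.185  0.1858]
k 0.036 2 [0.1716 0.172  0.1724]
k 0.038 79 [0.1672 0.1715 0.1753]
k 0.04 17 [0.1741 0.1744 0.1752]
```

Call:
arm_command(targets="0.0022 0 0.0023 0 0 0 0; 0.0043 0 0.0047 0 0 0 0; 0.0063 0 0.0073 0 0 0 0; 0.0082 0 0.0099 0 0 0 0; 0.0099 0 0.0126 0 0 0 0; 0.0115 0 0.0154 0 0 0 0; 0.0115 0 0.0154 0 0 0 0")

```text
time_s: 13.55
tool_pos: [0.5, 0.0522, 0.2022]
tcp_rot: [-0.0, -0.024, 1.0, -0.0]
wrist_force: [0.3, 0.3, -0.6]
finger_gap: 0.0001
grip_force: 0.0
```

```bash
python3 lev.py
```

```text
(array([-0.0593,  0.0006,  0.2022]), 'tilt', np.float64(0.04), 'F', array([ 0.4,  0.2, -0.6]), 8.189466946669822e-05, 0.0, 13.55)
-0.078 10 [0.2107 0.2109 0.2115]
-0.072 332 [0.2075 0.247  0.2503]
-0.066 959 [0.2093 0.2316 0.2552]
-0.06 97 [0.1984 0.2405 0.2511]
-0.054 100 [0.2394 0.249  0.252 ]
-0.048 51 [0.2393 0.2401 0.2551]
-0.036 5 [0.1813 0.1814 0.1824]
k 0.026 21 [0.1741 0.1747 0.1755]
k 0.028 27 [0.1739 0.1748 0.1754]
k 0.038 5 [0.1672 0.1674 0.1679]
```

Call:
arm_command(targets="0.0015 0 0.0029 0 0 0 0; 0.0028 0 0.0058 0 0 0 0; 0.0039 0 0.0088 0 0 0 0; 0.0049 0 0.0118 0 0 0 0; 0.0049 0 0.0118 0 0 0 0")

```text
time_s: 14.1
tool_pos: [0.4953, 0.0519, 0.1905]
tcp_rot: [-0.0, -0.024, 1.0, -0.0]
wrist_force: [0.1, -0.3, -0.8]
finger_gap: -0.0001
grip_force: 0.0
```

```bash
python3 lev.py
```

```text
(array([-0.0639,  0.0006,  0.1905]), 'tilt', np.float64(0.02), 'F', array([ 0.1, -0.3, -0.8]), -0.00014285772284596248, 0.0, 14.1)
-0.084 84 [0.1957 0.1967 0.198 ]
-0.078 175 [0.1947 0.1955 0.2585]
-0.072 232 [0.1907 0.2288 0.2585]
-0.066 114 [0.1885 0.2286 0.2555]
-0.06 99 [0.2276 0.2373 0.2401]
-0.054 71 [0.2276 0.2377 0.2446]
k 0.003 3 [0.1618 0.162  0.1623]
```

```bash
cat > sd.py <<'E'
from h import *
for n in('side','scene'):
    g=grab(n);v,u=np.mgrid[0:420,0:560];d=g['depth'];c=np.stack([(u-g['cx'])/g['fx']*d,(v-g['cy'])/g['fy']*d,d],-1)
    P=((c@g['c2w'][:3,:3].T+g['c2w'][:3,3])-C0)@case()
    m=(d>0)&(abs(P[...,1])<.03)&(P[...,0]>-.035)&(P[...,0]<.06)&(P[...,2]>.166)&(P[...,2]<.26)
    Q=P[m];Q=Q[np.argsort(Q[:,0])];print(n,len(Q));print((Q*1e3).round().astype(int)[::max(1,len(Q)//50)].tolist())
E
python3 sd.py
```

```text
side 199
[[-35, 8, 184], [-34, -3, 182], [-34, 13, 183], [-33, -10, 176], [-32, -19, 180], [-32, -4, 182], [-31, 13, 183], [-30, 5, 181], [-29, -20, 177], [-29, 10, 181], [-28, 14, 181], [-27, -8, 181], [-26, 7, 183], [-26, 22, 178], [-25, 1, 181], [-24, 5, 181], [-24, -20, 176], [-23, 22, 177], [-21, -22, 178], [-21, 6, 176], [-21, -6, 175], [-20, -14, 182], [-19, 0, 180], [-18, -21, 180], [-18, -19, 171], [-17, 10, 179], [-16, 2, 178], [-16, -22, 173], [-15, -7, 178], [-15, -4, 179], [-14, -13, 176], [-12, 19, 175], [-12, 21, 176], [-11, 11, 177], [-10, 18, 174], [-8, -15, 173], [-6, 19, 173], [-4, -21, 177], [-3, 21, 171], [0, -17, 169], [2, -19, 175], [4, -21, 173], [7, 16, 177], [10, -20, 174], [13, -21, 174], [16, -21, 174], [17, 9, 167], [20, 20, 172], [20, 23, 173], [21, 2, 175], [22, 5, 177], [22, 18, 166], [23, 9, 177], [23, 21, 170], [24, -22, 174], [25, -7, 168], [26, 10, 175], [27, -11, 171], [27, 4, 173], [28, -6, 177], [28, -3, 179], [30, 14, 176], [37, 6, 173], [37, 7, 169], [38, -1, 175], [38, 13, 174], [39, 6, 177]]
scene 309
[[-35, 15, 180], [-34, -3, 182], [-33, 6, 182], [-32, -17, 175], [-30, 14, 178], [-30, 2, 181], [-29, 16, 175], [-28, 17, 173], [-26, 7, 179], [-26, 4, 178], [-25, 10, 178], [-24, 2, 178], [-22, -8, 178], [-22, -7, 170], [-21, 26, 169], [-20, 16, 175], [-19, 13, 177], [-18, -6, 175], [-16, -7, 178], [-15, -10, 176], [-15, 23, 176], [-13, 17, 176], [-12, 27, 174], [-11, 16, 176], [-11, 5, 173], [-10, 10, 173], [-9, -2, 175], [-9, -9, 174], [-8, 21, 169], [-7, 6, 175], [-4, 21, 174], [-1, -20, 171], [3, -14, 170], [5, 22, 169], [9, 24, 172], [12, -17, 166], [16, 21, 171], [20, 24, 172], [23, -1, 172], [25, -15, 170], [26, 11, 172], [27, 9, 174], [28, -18, 170], [30, 9, 173], [30, 1, 174], [31, -6, 173], [32, 0, 173], [32, 0, 168], [40, 15, 172], [41, 1, 170], [42, -1, 175], [43, 8, 172]]
```

The loop is still low and hooked, the cover is drawn in, and the lever is about 0.15–0.2 rad up. I'll press it home.

Call:
arm_command(targets="0.0009 0 0.0032 0 0 0 0; 0.0016 0 0.0062 0 0 0 0; 0.0021 0 0.0094 0 0 0 0; 0.0025 0 0.0115 0 0 0 0; 0.0025 0 0.0125 0 0 0 0; 0.0025 0 0.0125 0 0 0 0")

```text
time_s: 14.85
tool_pos: [0.4931, 0.0518, 0.1784]
tcp_rot: [0.0, -0.024, 1.0, -0.0]
wrist_force: [0.3, -1.0, 0.3]
finger_gap: -0.0001
grip_force: 0.0
```

```bash
python3 lev.py
```

```text
(array([-0.0661,  0.0006,  0.1784]), 'tilt', np.float64(-0.02), 'F', array([ 0.3, -1. ,  0.3]), -6.266507206029732e-05, 0.0, 14.85)
-0.084 184 [0.1808 0.1816 0.2574]
-0.078 1535 [0.1791 0.2289 0.2485]
-0.072 1742 [0.1851 0.206  0.2329]
-0.066 81 [0.2156 0.2246 0.2276]
-0.06 96 [0.2158 0.2255 0.2282]
-0.054 30 [0.2156 0.2259 0.2292]
-0.018 45 [0.1744 0.1758 0.1768]
-0.012 13 [0.1764 0.1767 0.177 ]
k 0.003 15 [0.1605 0.161  0.1616]
```

Call:
arm_command(targets="0 0 0.001 0 0 0 0; 0 0 0.002 0 0 0 0; 0 0 0.003 0 0 0 0; 0 0 0.003 0 0 0 0")

```text
time_s: 15.3
tool_pos: [0.4934, 0.0518, 0.1769]
tcp_rot: [0.001, -0.024, 1.0, -0.0]
wrist_force: [-1.9, 0.5, 7.8]
finger_gap: 0.0002
grip_force: 3.9
```

```bash
python3 lev.py
```

```text
(array([-0.0658,  0.0006,  0.1769]), 'tilt', np.float64(-0.11), 'F', array([-1.8,  0.5,  7.8]), 0.00015146815785794076, 3.9244630560278893, 15.3)
-0.084 167 [0.1807 0.1815 0.2524]
-0.078 1126 [0.1789 0.2263 0.2543]
-0.072 1738 [0.1841 0.2046 0.2318]
-0.066 92 [0.214  0.2189 0.2262]
-0.06 103 [0.2143 0.2241 0.2266]
-0.054 39 [0.2136 0.2151 0.228 ]
-0.018 41 [0.1749 0.1758 0.177 ]
-0.012 15 [0.1762 0.1766 0.1774]
k 0.003 23 [0.1607 0.161  0.1617]
```

It has hit the stop (8 N up, lever no longer moving). I'll lift off and look.

Call:
arm_command(targets="0 0 -0.01 0 0 0 0; 0 0 -0.05 0 0 0 0; 0 0 -0.1 0 0 0 0; -0.03 0 -0.14 0 0 0 0; -0.03 0 -0.14 0 0 0 0; -0.03 0 -0.14 0 0 0 0")

```text
time_s: 15.95
tool_pos: [0.5236, 0.0534, 0.3164]
tcp_rot: [0.001, -0.024, 1.0, -0.0]
wrist_force: [-0.0, -0.0, -0.9]
finger_gap: 0.0001
grip_force: 0.0
```

Run:
```python
from loop import *
print(now());g,P=cloud()
B=(abs(P[...,1])<.009)&(P[...,2]<.2)
for x in np.arange(-.09,.05,.003):
    s=P[B&(abs(P[...,0]-x)<.0008)][:,2]
    if len(s):print(round(x,3),np.percentile(s,[5,50,95]).round(4))
save(g,'k.png',(130,60,430,330),2.2)
```

```text
(array([-0.0356,  0.0008,  0.3164]), 'tilt', np.float64(-0.15), 'F', array([-0. , -0. , -0.9]), 0.00010848437587697532, 0.0, 15.95)
-0.09 [-0.0012 -0.0003  0.0009]
-0.087 [0.1599 0.1613 0.1819]
-0.084 [0.1806 0.1816 0.1827]
-0.081 [0.1793 0.1803 0.1816]
-0.078 [0.1785 0.1793 0.1803]
-0.075 [0.1768 0.1778 0.179 ]
-0.072 [0.1762 0.1772 0.1784]
-0.069 [0.176  0.1773 0.1782]
-0.066 [0.1762 0.1771 0.1785]
-0.063 [0.1761 0.1774 0.1785]
-0.06 [0.1763 0.1774 0.1783]
-0.057 [0.1765 0.1772 0.1785]
-0.054 [0.1761 0.1774 0.1786]
-0.051 [0.1761 0.1773 0.1784]
-0.048 [0.176  0.177  0.1787]
-0.045 [0.1762 0.1774 0.1782]
-0.042 [0.1762 0.1772 0.1786]
-0.039 [0.1765 0.1773 0.1779]
-0.036 [0.1764 0.1772 0.1786]
-0.033 [0.1766 0.1775 0.1782]
-0.03 [0.1764 0.177  0.1782]
-0.027 [0.1759 0.1773 0.1785]
-0.024 [0.1762 0.1772 0.1781]
-0.021 [0.1761 0.177  0.178 ]
-0.018 [0.1731 0.1755 0.177 ]
-0.015 [0.1757 0.1771 0.1781]
-0.012 [0.1757 0.1769 0.1775]
-0.009 [0.1737 0.1739 0.1741]
-0.003 [0.16 0.16 0.16]
0.0 [0.     0.     0.1534]
0.003 [0.1606 0.1613 0.1618]
0.006 [0.1593 0.1601 0.161 ]
0.009 [0.1595 0.1604 0.1611]
0.012 [0.1595 0.1606 0.1614]
0.015 [0.1613 0.1623 0.1639]
0.018 [0.1613 0.1625 0.164 ]
0.021 [0.1615 0.1647 0.1746]
```

View pics/k.png

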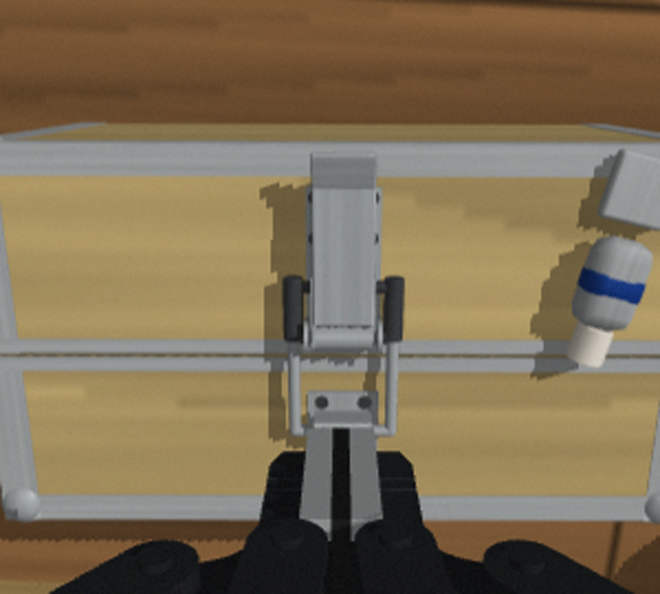

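The lever lies flat (top 0.177, level along its length), the seam at row ~355 is closed and the bar at row ~432 runs under the keeper. I'll hand it in.

```bash
python3 -c "
from h import *
print(finish_job())"
```

```text
the job is handed in; nothing more can be done
None
```

The draw latch is fastened: the loop's bar is under the keeper's lip, the lever lies flat by itself after I lifted off, and the cover is drawn shut. I handed it in at about 16 s; the hand-in gave no verdict back.

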